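# Set out the sampling station around the warming stage

## Task

Set out the sampling station around the low square warming stage, left and right being as the robot sees it and everything lined up with the stage's centre: move the timer off the stage onto the bench to its left, squared up with the stage and with a gap of about 7.5 cm between them, and stand the vial upright in the middle of that gap. Lay the petri dish flat in the middle of the stage's top, and lay the forceps on the bench to the right of the stage, parallel to its right side with a gap of about 3.5 cm. Keep the dish and the vial upright throughout, and leave the marker and the two microtubes where they are.

Things in the scene. Friction and masses are not known exactly. Their poses are not given: they have to be found in the camera images.
- warm_stage: square low warming stage, white body with an aluminium top plate that bears an engraved ring, 90 x 90 mm and 22 mm high, fixed to the bench. Origin at the centre of its underside, on the bench; +x points to its back (away from the robot), +y to its left side, z up. Turned at most about 0.15 rad from the robot's axes.
- timer: white bench timer with a display and three buttons, 60 mm (x, front to back) by 68 mm (y, left to right) by 17 mm high; at the start it lies flat on the stage's top. Origin at the centre of its underside, z up. About 0.05 to 0.15 kg. Its buttons do not move.
- vial: clear round vial with an orange screw cap, standing, 26 mm diameter, 62 mm high. Origin at the centre of its underside, z up.
- petri_dish: closed round flat petri dish, 57 to 60 mm diameter, 12 mm high (solid, lid fixed). Origin at the centre of its underside, z up.
- forceps: slim steel forceps lying flat, two thin bowed legs, 126 mm long along its y axis, 18 mm wide (x) at the middle of its length, 12 mm high (rigid, does not squeeze together). Origin in the middle of its length and width at its underside, z up.
- marker: bystander: white marker pen with a black cap, 17 mm thick and 135 mm long along its y axis, lying in front of the stage. Origin under its middle. Not to be moved.
- microtube_a: bystander: small conical microtube lying, 14 mm thick, 41 mm long along its y axis, behind the place for the timer. Origin under its middle. Not to be moved.
- microtube_b: bystander: small conical microtube lying, 14 mm thick, 41 mm long along its y axis, behind the loose things. Origin under its middle. Not to be moved.
Not all that is in view belongs to the job. Of the things that look like the vial, take the one that is farthest to the robot's left at the start.

How it is judged:
By the outcome, as a careful person would: the job done as asked, in the order asked, and still so for the second after the job is handed in, with the robot touching nothing.
It also fails if it takes over 90 s, if anything falls off the work surface, if the arm or the gripper's body presses on something with over 40 N, if the wrist force passes 120 N, or if a joint passes its speed limit or range.

## Robot

A 7-joint arm with a two-finger parallel gripper is mounted at the origin on a cart in front of the work surface, level with it; the furniture and walls round the work are solid. World frame = base frame: x ahead of the robot, y to its left, z up, the work surface at z = 0. Lengths are in mm, angles in rad, forces in N, time in s.
With the tool pointing down it reaches from about 400 to 875 mm from the base axis. Payload 4.4 kg.
Tool frame: the origin (TCP) lies between the finger pads; the fingertips stand 22 mm ahead of it and the grasp point (between the pads) lies 3 mm ahead of it; z points along the fingers, y is the line along which they close (so a half turn about z gives the same grasp; the last joint's range is limited). The gripper opens to 85 mm and grips with 20 to 120 N. Pads are 22 mm wide; open, the fingers measure 114 mm over their backs; the gripper's body (76 mm by 85 mm) begins 54 mm behind the grasp point. The pads swing forward as they close: fully open they stand 13 mm farther back than shut.
Start: joints at [-1.373, 0.628, 0.038, 1.517, -0.027, 0.996, -0.02], TCP at [169.463, 627.535, 220.813] pointing down, gripper open.
Joint ranges: [-3.06, 3.06], [-0.37, 2.12], [-1.25, 1.32], [0.18, 2.47], [-1.1, 4.24], [0.23, 1.98], [-2.94, 2.94]. Speed limits (rad/s): [2.57, 2.57, 3.14, 3.14, 3.14, 3.14, 3.14].

## Interface

Orientations are given as [roll, pitch, yaw] about the fixed x, y, z axes, in that order (R = Rz(yaw) Ry(pitch) Rx(roll)).
In Python, from cell import ctrl gives the robot as it stands.
- The arm moves only by the tool step_arm, never from a script. Its argument "plan" is a list of rows, each an object of numbers: "dx", "dy", "dz": the shift along the tool's x, y, z scaled (see below); "ax", "ay", "az": the turn, a rotation vector about the tool's x, y, z scaled (see below); "gripper": the opening, from 0 (shut) to 1 (fully open). A call has 1 to 20 rows; each row shifts and turns the commanded pose from where the row before left it, along the tool's axes as they then stand; what a row does not reach is not made up. The controller multiplies each number of a shift by 0.3 m and each number of a turn by 90 degrees. A row lasts 1/8 s, in which the tool goes at most 62.5 mm and 10.7 degrees, less where a joint would pass 70% of its speed; a pose out of reach is approached as far as the arm can. A call with a number of a shift or a turn outside -1 to 1 is refused whole. A call with a gripper value outside its range is refused whole. The fingers move at their own pace and stop on an object; the grip force is fixed at half the most. Time passes only in rows, so rows that do not move let the fingers close. It gives the time, the measured TCP pose, the force, the opening and the grip force at its end, in the units of the state.
- ctrl.read_state(): the state, without advancing time (a new reading comes with each control period).
- ctrl.get_image(name): name is "side" or "top" or "wrist"; returns a dict with "color" (420x560x3 uint8, red, green, blue), "range_z" (420x560 float32, mm along the optical axis (not along the pixel's ray), 0 where there is no reading), "fx", "fy", "cx", "cy" (pixels), "T" (4x4, takes a point from camera to world coordinates); the wrist camera has in their place "T_tool_cam" (4x4, takes a point from camera to tool coordinates, whose origin is the TCP and whose axes are the flange's). Camera axes: x right, y down, z forward; pixel columns grow to the right and rows downward; lengths in mm; the calibration is good to about 2 mm. The wrist camera is an equidistant fisheye: a pixel r from the principal point sees the ray r / f radians off the axis. A picture is of the moment at which its call begins: read the wrist's pose just before it.
- ctrl.finish_job(): hands the job in; it is judged then, once.
The state is a dict: "clock": time; "qpos": joint angles; "qd": joint speeds; "tau": joint torques, N m; "eef_pos": TCP position; "tool_rot": TCP orientation; "force": force on the tool from outside, world axes, zero at the start; "torque": the same for the moment, N m; "width": finger opening in mm; "gripper_force": force on a finger pad.
Only numpy, scipy, OpenCV 4.12 (cv2) and the standard library are available. Lean on these libraries where they do the work, as an engineer would, in place of code of your own. Each camera call takes 0.05 s, during which the arm holds its last target. There are 200 camera calls.

## Working session

There is one attempt and no reset: what is moved stays moved. The work goes in short steps, Python scripts to look and compute and a tool call to move; the robot and the scene stay as the last step left them, time stands still between calls to the robot, and variables do not carry over. Pictures are saved under pics/ and viewed, at most 15 in all, crops included, and the job is handed in when it is done.

Besides the shell and the picture viewer there is one more tool, called after "Call:" as name(argument=value, ...) on one line, values as JSON. step_arm: Moves the arm, as the interface text tells. Shifts and turns lie within -1 to 1; 1 stands for 0.3 m of shift or 90 degrees of turn. Its arguments: {"type":"object","properties":{"plan":{"type":"array"}},"required":["plan"]}

```bash
ls; mkdir -p pics
python3 - <<'E'
from cell import ctrl
import cv2,numpy as np
s=ctrl.read_state();print({k:np.round(v,3) for k,v in s.items()})
for n in("top","side"):
    m=ctrl.get_image(n);np.savez(f"pics/{n}0.npz",**m);cv2.imwrite(f"pics/{n}0.png",m["color"][:,:,::-1])
    print(n,m["fx"],m["fy"],m["cx"],m["cy"],np.round(m["T"],3).tolist())
E
```

```text
pics
{'clock': np.float64(0.0), 'qpos': array([-1.373,  0.629,  0.038,  1.518, -0.027,  0.996, -0.02 ]), 'qd': array([-0.001,  0.001,  0.002, -0.   ,  0.   ,  0.   ,  0.001]), 'tau': array([ 1.0000e-03, -5.6341e+01,  1.2260e+00, -1.9344e+01,  1.1000e-02,
        1.1000e-02,  0.0000e+00]), 'eef_pos': array([169.282, 626.903, 219.881]), 'tool_rot': array([-3.14 , -0.   ,  2.878]), 'force': array([-0.611,  0.151, -0.137]), 'torque': array([-0.045,  0.036, -0.032]), 'gripper_force': np.float64(0.0), 'width': np.float64(85.436)}
top 427.28493665739967 427.28493665739967 283.5685124573737 209.86372133529136 [[-0.012, -0.988, 0.157, 419.083], [-1.0, 0.011, -0.009, 251.34], [0.007, -0.157, -0.988, 893.013], [0.0, 0.0, 0.0, 1.0]]
side 458.01535807177976 458.01535807177976 277.65684999487496 210.21304663020214 [[0.791, -0.441, 0.424, 203.307], [-0.611, -0.557, 0.562, -226.271], [-0.012, -0.704, -0.71, 668.613], [0.0, 0.0, 0.0, 1.0]]
```

View pics/top0.png

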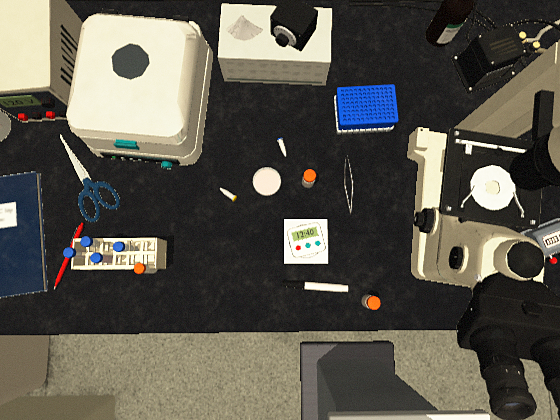

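View pics/side0.png

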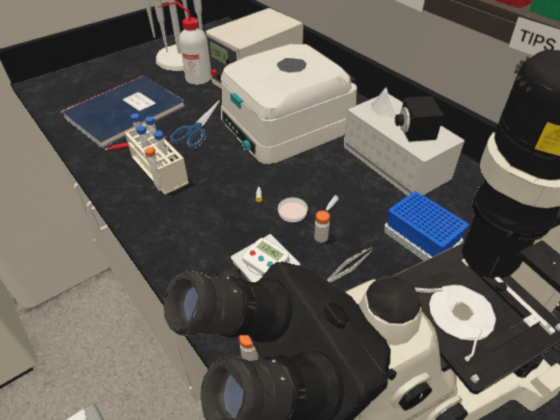

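Run:
```python
import cv2,numpy as np
a=cv2.imread("pics/top0.png")
c=cv2.resize(a[130:320,205:395],(570,570),interpolation=cv2.INTER_CUBIC)
d=cv2.resize(a[225:285,60:180],(230,115),interpolation=cv2.INTER_CUBIC)
o=np.zeros((570,800,3),np.uint8);o[:,:570]=c;o[:115,570:]=d
s=cv2.imread("pics/side0.png");e=cv2.resize(s[110:195,115:200],(230,230),interpolation=cv2.INTER_CUBIC);o[120:350,570:]=e
f=cv2.resize(s[180:290,225:335],(220,220));o[350:570,570:790]=f
cv2.imwrite("pics/crop1.png",o)
```

```text
(no output)
```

View pics/crop1.png

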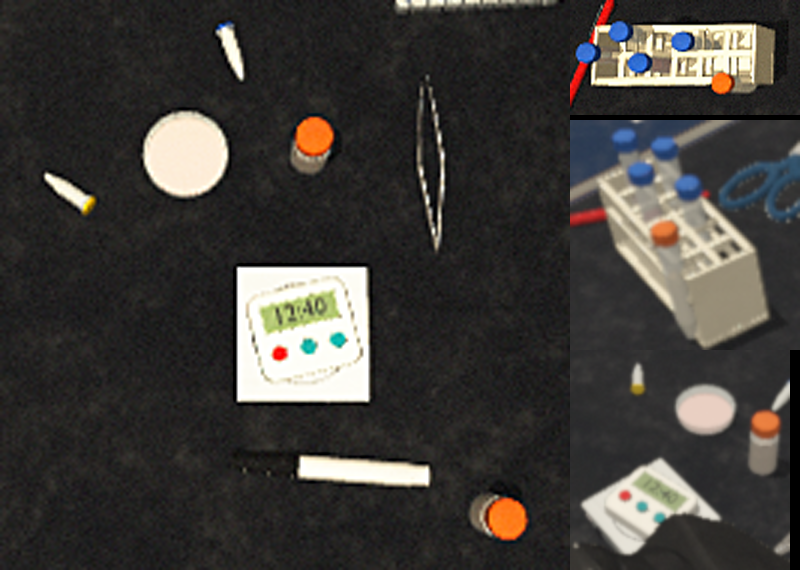

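```bash
cat > h.py <<'E'
import numpy as np,cv2
def load(n): return dict(np.load(n))
def ray(m,u,v):
    u=np.atleast_1d(u).astype(float);v=np.atleast_1d(v).astype(float)
    d=np.stack([(u-m["cx"])/m["fx"],(v-m["cy"])/m["fy"],np.ones_like(u)],-1)
    return m["T"][:3,3],d@m["T"][:3,:3].T
def onz(m,u,v,z):
    o,d=ray(m,u,v);return o+d*((z-o[2])/d[:,2])[:,None]
def pts(m):
    v,u=np.indices(m["range_z"].shape);o,d=ray(m,u.ravel(),v.ravel())
    p=o+d*m["range_z"].ravel()[:,None];return p.reshape(*m["range_z"].shape,3)
def blobs(mask,amin):
    n,l,s,c=cv2.connectedComponentsWithStats(mask.astype(np.uint8));
    return [(l==i,s[i],c[i]) for i in range(1,n) if s[i,4]>=amin]
E
python3 - <<'E'
from h import *
np.set_printoptions(suppress=True,precision=1)
for n in("top","side"):
    m=load(f"pics/{n}0.npz");P=pts(m);c=m["color"].astype(int);R,G,B=c[...,0],c[...,1],c[...,2]
    print(n);
    for k,s,ct in blobs((R>170)&(R-B>100)&(G<170)&(G>50),30):
        q=P[k];q=q[np.isfinite(q).all(1)];z=np.median(q[:,2]);print("orange",ct,s,"med",np.median(q,0),"zmax",np.percentile(q[:,2],90), "dia", np.ptp(np.percentile(q[:,1],[2,98])))
    if n=="top":
        hsv=cv2.cvtColor(m["color"],cv2.COLOR_RGB2HSV)
        w=(c.min(2)>110)
        w[:, :200]=0;w[:130]=0;w[:,400:]=0;w[320:]=0
        for k,s,ct in blobs(w,25):
            (cx,cy),wh,a=cv2.minAreaRect(np.argwhere(k)[:,::-1].astype(np.float32))
            print("white",ct,s,wh,a,"P",np.median(P[k],0),[onz(m,ct[0],ct[1],z)[0] for z in(0,12,22)])
        for y in (240,):
            print("z around stage row",P[y,280:332:3,2])
        print("bench z",P[200:215,290:300,2].mean(), P[270,240:280:8,2])
E
```

```text
top
orange [309.4 174.8] [304 169  12  13 122] med [621.2 191.8  61.4] zmax 63.0394461648793 dia 22.051089569260455
orange [138.4 267.9] [134 263  10  11  93] med [439.7 508.8 107.4] zmax 109.02063237934067 dia 47.299366326104575
orange [373.6 302.6] [368 296  13  14 140] med [369.5  73.3  61.1] zmax 62.83981411963325 dia 26.332014729230217
white [346.6 130.7] [337 130  22   3  48] (2.0, 21.0) 90.0 P [728.5 108.7  18. ] [array([734.3, 103.2,   0. ]), array([730.1, 105.2,  12. ]), array([726.6, 106.8,  22. ])]
white [281.8 146.3] [277 139   9  18  73] (17.971628189086914, 4.975196361541748) 66.03751373291016 P [698.2 244.8   8.2] [array([700.4, 245.2,   0. ]), array([696.6, 245.3,  12. ]), array([693.4, 245.4,  22. ])]
white [266.4 180.8] [253 167  28  29 630] (28.0, 27.0) 90.0 P [621.2 279.3  11.9] [array([624.1, 279. ,   0. ]), array([621.4, 278.6,  12. ]), array([619.1, 278.3,  22. ])]
white [227.3 193.4] [220 188  15  12  72] (16.086305618286133, 4.992301940917969) 33.6900634765625 P [596.2 360.9   8.2] [array([597.6, 362.2,   0. ]), array([595.2, 360.7,  12. ]), array([593.2, 359
[... 425 characters left out ...]
304 282  44  10 328] (43.256832122802734, 7.516256809234619) 4.39870548248291 P [399.7 160.1  13.4] [array([399.8, 158.4,   0. ]), array([400. , 159.6,  12. ]), array([400.2, 160.7,  22. ])]
z around stage row [-2.6 -0.8 21.6 34.3 35.5 36.6 35.  35.4 35.7 36.2 33.5 35.6 39.9 33.7
 37.4 22.3 -2.7 -0.8]
bench z 5.604875301176681 [-2.1  0.8 -4.  -0.3 -1. ]
side
orange [149.1 149.9] [145 147   9   6  41] med [440.2 508.6 109.2] zmax 110.50722845834582 dia 25.665056566227463
orange [322.3 215.4] [316 211  13  10 107] med [621.9 192.4  62.4] zmax 63.68512522411434 dia 55.17976539326395
orange [245.  339.8] [239 335  13  11  99] med [364.3  71.9  62.6] zmax 105.97621904648345 dia 128.49379116283433
```

```bash
cat > meas.py <<'E'
from h import *
from scipy.ndimage import map_coordinates
def square(m,gray,box,z,half=None):
    """subpixel edges of a bright quad; returns world line fits"""
    pass
def edgefit(g,fixed,axis,lo,hi,thr):
    # along axis ('u': scan in u at rows fixed), subpixel crossing of thr between lo..hi
    out=[]
    for f in fixed:
        t=np.arange(lo,hi+.01,.1)
        c=map_coordinates(g,[np.full_like(t,f),t] if axis=='u' else [t,np.full_like(t,f)],order=1)
        i=np.where(np.diff(c>thr))[0]
        if len(i)==1: out.append((t[i[0]]+.05,f) if axis=='u' else (f,t[i[0]]+.05))
    return np.array(out)
E
python3 - <<'E'
from meas import *
np.set_printoptions(suppress=True,precision=2)
m=load("pics/top0.npz");g=m["color"].astype(float).mean(2);P=pts(m)
S={}
for n,a in dict(left=(range(224,260),'u',279,288),right=(range(224,260),'u',323,333),back=(range(289,324),'v',214,223),front=(range(289,324),'v',259,269)).items():
    e=edgefit(g,*a,130);w=onz(m,e[:,0],e[:,1],22)
    if a[1]=='u': k=np.polyfit(w[:,0],w[:,1],1);print(n,len(e),"y@492",np.polyval(k,492),"yaw",np.arctan(k[0]))
    else: k=np.polyfit(w[:,1],w[:,0],1);print(n,len(e),"x@199",np.polyval(k,199),"yaw",-np.arctan(k[0]))
# timer: points z>30
q=P[219:264,284:328].reshape(-1,3);t=q[q[:,2]>31]
r=cv2.minAreaRect(t[:,:2].astype(np.float32));print("timer",r, t[:,:2].mean(0), len(t))
# buttons + display
c=m["color"].astype(int);R,G,B=c[...,0],c[...,1],c[...,2]
for nm,k in dict(red=(R-G>80)&(R-B>80),teal=(G-R>60)&(B-R>60)).items():
    k=k.copy();k[:219]=0;k[264:]=0;k[:,:284]=0;k[:,328:]=0
    for b,s,ct in blobs(k,4): print(nm,ct,s[4],onz(m,*ct,39)[0])
# forceps
k=np.zeros(g.shape,bool);k[150:220,336:360]=1
k&=g>75
b=np.argwhere(k);print("forceps px",len(b))
w=onz(m,b[:,1],b[:,0],8)
mu=w[:,:2].mean(0);e=np.linalg.svd(w[:,:2]-mu)[2];a=e[0]*np.sign(e[0][0]);s=(w[:,:2]-mu)@a;tt=(w[:,:2]-mu)@np.array([-a[1],a[0]])
print("mu",mu,"dir",np.arctan2(a[1],a[0]),"s",s.min(),s.max(),"t",tt.min(),tt.max(),"mid",mu+a*(s.min()+s.max())/2)
# obstacles: tall points near work
for n in("top","side"):
    q=pts(load(f"pics/{n}0.npz")).reshape(-1,3)
    for x0 in range(0,700,100):
        for z0 in(50,150,250,350):
            o=q[(q[:,0]>x0)&(q[:,0]<x0+100)&(q[:,2]>z0)&(q[:,2]<z0+100)&(q[:,1]<150)&(q[:,1]>-400)]
            if len(o)>15: print(n,x0,z0,"ymax",np.percentile(o[:,1],95).round())
E
```

```text
left 36 y@492 244.05584791677927 yaw -0.012206386713006528
right 35 y@492 154.3677914496889 yaw -0.010479331180713605
back 35 x@199 538.7403935282895 yaw -0.011193986805562989
front 35 x@199 447.160884629368 yaw -0.013554302247162805
timer ((483.4440612792969, 218.54885864257812), (72.98128509521484, 124.67721557617188), 32.65879821777344) [494.31 199.98] 988
red [297.86 247.19] 21 [478.86 215.77  39.  ]
teal [317.25 242.75] 20 [487.28 176.81  39.  ]
teal [307.35 245.  ] 17 [483.01 196.71  39.  ]
forceps px 129
mu [608.02 104.99] dir 0.020376260464617504 s -56.67748122993803 69.08768505554295 t -8.399861239344517 9.55466843791984 mid [614.23 105.12]
top 200 250 ymax -2.0
top 200 350 ymax 1.0
top 300 50 ymax 85.0
top 300 150 ymax -23.0
top 300 250 ymax -4.0
top 300 350 ymax -12.0
top 400 50 ymax -30.0
top 400 150 ymax -26.0
top 400 250 ymax -43.0
top 500 50 ymax -12.0
top 500 150 ymax -36.0
top 500 250 ymax -86.0
top 500 350 ymax -74.0
top 600 50 ymax -27.0
top 600 150 ymax -48.0
top 600 250 ymax -95.0
top 600 350 ymax -80.0
side 200 250 ymax -16.0
side 200 350 ymax -6.0
side 300 50 ymax 79.0
side 300 150 ymax -124.0
side 300 250 ymax -24.0
side 300 350 ymax -18.0
side 400 50 ymax -141.0
side 400 150 ymax -135.0
side 400 250 ymax -53.0
side 500 50 ymax -151.0
side 500 150 ymax -48.0
side 500 250 ymax -98.0
side 500 350 ymax -87.0
side 600 50 ymax -92.0
side 600 150 ymax -51.0
side 600 250 ymax -132.0
```

Call:
step_arm(plan=[{"az":0.0996},{"az":0.0996},{"az":0.0996},{"az":0.0996},{"az":0.0996},{"az":0.0996},{"az":0.0996},{"dx":-0.125,"dy":0.058},{"dx":-0.125,"dy":0.058},{"dx":-0.125,"dy":0.058},{"dx":-0.125,"dy":0.058},{"dx":-0.125,"dy":0.058},{"dx":-0.125,"dy":0.058},{"dx":-0.125,"dy":0.058},{"dx":-0.125,"dy":0.058},{"dx":-0.125,"dy":0.058},{"dx":-0.125,"dy":0.058},{"dx":-0.125,"dy":0.058},{"dx":-0.125,"dy":0.058},{"dx":-0.125,"dy":0.058}])

```text
invalid input
```

Call:
step_arm(plan=[{"dx":0,"dy":0,"dz":0,"ax":0,"ay":0,"az":0.0996,"gripper":1},{"dx":0,"dy":0,"dz":0,"ax":0,"ay":0,"az":0.0996,"gripper":1},{"dx":0,"dy":0,"dz":0,"ax":0,"ay":0,"az":0.0996,"gripper":1},{"dx":0,"dy":0,"dz":0,"ax":0,"ay":0,"az":0.0996,"gripper":1},{"dx":0,"dy":0,"dz":0,"ax":0,"ay":0,"az":0.0996,"gripper":1},{"dx":0,"dy":0,"dz":0,"ax":0,"ay":0,"az":0.0996,"gripper":1},{"dx":0,"dy":0,"dz":0,"ax":0,"ay":0,"az":0.0996,"gripper":1}])

```text
clock: 0.98
eef_pos: [169.3, 627.2, 220.3]
tool_rot: [-3.141, 0.001, 1.778]
force: [-0.2, -0.3, -0.1]
width: 85.4
gripper_force: 0.0
```

Call:
step_arm(plan=[{"dx":-0.125,"dy":0.058,"dz":0,"ax":0,"ay":0,"az":0,"gripper":1},{"dx":-0.125,"dy":0.058,"dz":0,"ax":0,"ay":0,"az":0,"gripper":1},{"dx":-0.125,"dy":0.058,"dz":0,"ax":0,"ay":0,"az":0,"gripper":1},{"dx":-0.125,"dy":0.058,"dz":0,"ax":0,"ay":0,"az":0,"gripper":1},{"dx":-0.125,"dy":0.058,"dz":0,"ax":0,"ay":0,"az":0,"gripper":1},{"dx":-0.125,"dy":0.058,"dz":0,"ax":0,"ay":0,"az":0,"gripper":1},{"dx":-0.125,"dy":0.058,"dz":0,"ax":0,"ay":0,"az":0,"gripper":1},{"dx":-0.125,"dy":0.058,"dz":0,"ax":0,"ay":0,"az":0,"gripper":1},{"dx":-0.125,"dy":0.058,"dz":0,"ax":0,"ay":0,"az":0,"gripper":1},{"dx":-0.125,"dy":0.058,"dz":0,"ax":0,"ay":0,"az":0,"gripper":1},{"dx":-0.125,"dy":0.058,"dz":0,"ax":0,"ay":0,"az":0,"gripper":1},{"dx":-0.125,"dy":0.058,"dz":0,"ax":0,"ay":0,"az":0,"gripper":1},{"dx":-0.125,"dy":0.058,"dz":0,"ax":0,"ay":0,"az":0,"gripper":1},{"dx":0,"dy":0,"dz":0,"ax":0,"ay":0,"az":0,"gripper":1}])

```text
clock: 2.72
eef_pos: [495.0, 194.7, 220.8]
tool_rot: [3.141, 0.002, 1.776]
force: [-0.1, 1.5, 0.0]
width: 85.4
gripper_force: 0.0
```

Run:
```python
from cell import ctrl
import cv2,numpy as np
s=ctrl.read_state();m=ctrl.get_image("wrist");np.savez("pics/w1.npz",eef=s["eef_pos"],rot=s["tool_rot"],**m)
cv2.imwrite("pics/w1.png",m["color"][:,:,::-1]);print(s["eef_pos"],s["tool_rot"],np.round(s["qpos"],2),m["fx"],m["cx"],m["cy"],np.round(m["T_tool_cam"],3).tolist())
```

```text
[494.98089203 194.66729957 220.7513531 ] [3.14092163e+00 2.09060015e-03 1.77614707e+00] [-0.67  0.48  0.36  1.85 -0.22  0.84 -0.  ] 325.19226210127806 280.7734748271522 210.7477351497416 [[0.001, -0.954, -0.298, 76.141], [1.0, 0.001, 0.0, 0.27], [0.0, -0.298, 0.954, -152.384], [0.0, 0.0, 0.0, 1.0]]
```

View pics/w1.png

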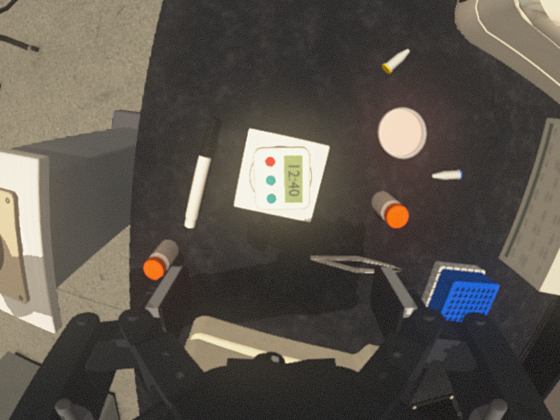

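```bash
cat >> h.py <<'E'
from scipy.spatial.transform import Rotation as Ro
def wray(m,u,v):
    u=np.atleast_1d(u).astype(float)-m["cx"];v=np.atleast_1d(v).astype(float)-m["cy"]
    r=np.hypot(u,v)+1e-9;th=r/m["fx"]
    d=np.stack([np.sin(th)*u/r,np.sin(th)*v/r,np.cos(th)],-1)
    T=np.eye(4);T[:3,:3]=Ro.from_euler("xyz",m["rot"]).as_matrix();T[:3,3]=m["eef"];T=T@m["T_tool_cam"]
    return T[:3,3],d@T[:3,:3].T
def wonz(m,u,v,z):
    o,d=wray(m,u,v);return o+d*((z-o[2])/d[:,2])[:,None]
E
python3 - <<'E'
from meas import *
np.set_printoptions(suppress=True,precision=1)
m=load("pics/w1.npz");c=m["color"].astype(int);R,G,B=c[...,0],c[...,1],c[...,2]
k=c.min(2)>120
for b,s,ct in blobs(k[:300],100):
    if 180<ct[0]<440 and ct[1]<240: print("white",ct,s,wonz(m,*ct,12)[0],wonz(m,*ct,22)[0])
for nm,k in dict(red=(R-G>80)&(R-B>80)&(G<60),teal=(G-R>60)&(B-R>60)).items():
    for b,s,ct in blobs(k[:230,230:330],10): print(nm,ct+[230,0],s[4],wonz(m,ct[0]+230,ct[1],39)[0])
for b,s,ct in blobs((R>170)&(R-B>100)&(G<170)&(G>40),30): print("orange",ct,s,wonz(m,*ct,62)[0])
# display
d=(G-B>35)&(G>90);
for b,s,ct in blobs(d[140:220,240:320],60): print("disp",ct+[240,140],s,wonz(m,ct[0]+240,ct[1]+140,39)[0])
a=cv2.imread("pics/w1.png");cv2.imwrite("pics/w1c.png",cv2.resize(a[120:230,225:335],(600,600),interpolation=cv2.INTER_CUBIC))
E
```

```text
white [397.2  58.9] [386  49  24  21 207] [595.1 361.7  12. ] [591.9 359.1  22. ]
white [402.  132.6] [ 378  107   49   52 1945] [620.5 279.5  12. ] [616.6 279.2  22. ]
white [280.  174.5] [ 234  128   96   94 6193] [493.4 200.2  12. ] [493.  202.1  22. ]
white [196.3 190.6] [184 155  27  74 865] [401.4 162.3  12. ] [403.5 165.2  22. ]
teal [270.1 179.9] 40 [483.3 197.6  39. ]
teal [270.8 198.3] 44 [488.1 178.1  39. ]
orange [269.7 161.2] [265 157  10   9  71] [479.  220.6  62. ]
orange [397.  216.1] [386 205  23  23 411] [620.9 193.   62. ]
orange [153.  269.1] [143 260  21  20 314] [371.6  75.7  62. ]
disp [293.  178.4] [ 44  15  19  48 879] [506.5 204.1  39. ]
```

View pics/w1c.png

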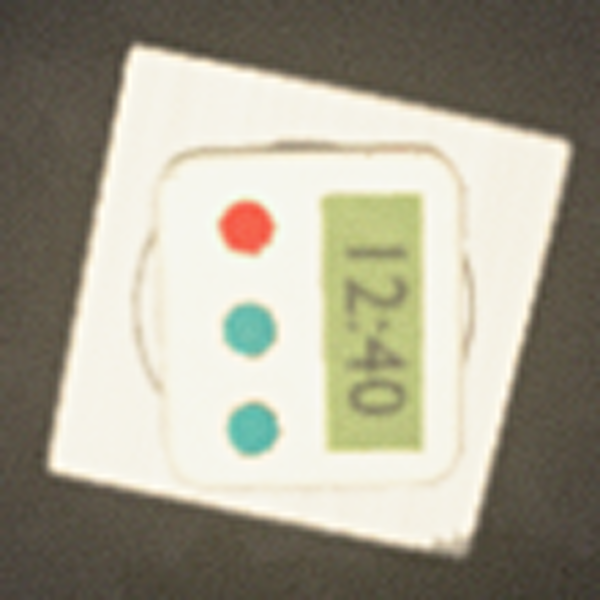

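Run:
```python
from h import *
np.set_printoptions(suppress=True,precision=0,linewidth=200)
m=load("pics/w1.npz");v,u=np.indices((420,560));z=m["range_z"]
uu=u-m["cx"];vv=v-m["cy"];r=np.hypot(uu,vv);th=r/m["fx"];s=np.where(r>0,np.tan(th)/np.maximum(r,1e-6),0)
p=np.stack([uu*s*z,vv*s*z,z,np.ones_like(z)],-1)@m["T_tool_cam"].T
k=(z>0)&(p[...,2]<80)&(abs(p[...,1])<62)&(abs(p[...,0])<30)
q=p[k];print(len(q))
for y0 in range(-62,62,4):
    w=q[(q[:,1]>=y0)&(q[:,1]<y0+4)]
    if len(w)>3: print(y0,len(w),"x",w[:,0].min(),w[:,0].max(),"z",np.percentile(w[:,2],[5,50,95,99]))
```

```text
34583
-62 3078 x -14.302735306991394 13.499602290943713 z [-114.  -94.  -74.  -68.]
-58 1234 x -10.963059470328389 14.458880672506922 z [-115.  -77.  -45.  -34.]
-54 971 x -12.420370479831377 14.325914067830404 z [-112.  -75.  -39.  -32.]
-50 749 x -12.165180373792026 14.681852750576347 z [-80. -67. -33. -28.]
-46 2134 x -13.276477919197731 14.61097916845381 z [-81. -50. -27. -24.]
-42 509 x -10.160735427464545 17.698719213574606 z [-91. -86. -40. -27.]
-38 551 x -5.6754918639139476 17.97396430797606 z [-95. -90. -82. -75.]
-34 833 x 8.283550431316556 18.746135442433534 z [-108.  -93.  -82.  -81.]
-30 1019 x 9.18826005650017 18.81436372318209 z [-107.  -98.  -86.  -84.]
-26 863 x 9.740430684860797 20.172030344519364 z [-108. -100.  -91.  -88.]
-22 897 x 9.05609677517704 21.447311351631832 z [-112. -104.  -91.  -88.]
-18 996 x 8.886910134802761 21.52570544870065 z [-112. -105.  -87.  -84.]
-14 1151 x 8.641568005004501 21.688666639759276 z [-111. -100.  -84.  -83.]
-10 1073 x 8.74501712251383 21.115532680302934 z [-111.  -97.  -84.  -83.]
-6 926 x 8.668678506493848 12.830746680173682 z
[... 510 characters left out ...]
34493 z [-109. -100.  -91.  -89.]
26 1024 x 9.509313126565544 18.53348631967779 z [-107.  -99.  -87.  -85.]
30 882 x 8.435935256323347 18.66938266108223 z [-107.  -95.  -83.  -81.]
34 526 x -5.093044423734341 18.408814283169512 z [-107.  -90.  -83.  -75.]
38 489 x -8.552322624911085 18.043315074051172 z [-91. -88. -72. -70.]
42 2114 x -12.839285789027628 15.570076104344501 z [-83. -49. -27. -24.]
46 845 x -11.617527139549352 14.148651274508957 z [-80. -64. -32. -28.]
50 810 x -10.910024523480459 14.231025182890257 z [-112.  -75.  -40.  -31.]
54 1159 x -11.77296124930838 13.488886938739832 z [-114.  -76.  -40.  -33.]
58 2954 x -13.362022381248963 13.940027041147161 z [-114.  -95.  -75.  -68.]
```

Run:
```python
from h import *
m=load("pics/w1.npz");z=m["range_z"]
for n,u,v in(("bench",340,90),("bench2",230,60),("stage",245,205),("dish",402,132),("timer",262,190),("cap",397,216),("fingL",390,285),("fingR",170,290)):
    zz=np.median(z[v-1:v+2,u-1:u+2]);o,d=wray(m,u,v)
    T=m["T_tool_cam"];R=Ro.from_euler("xyz",m["rot"]).as_matrix()@T[:3,:3]
    dz=(d@R)[0,2];print(n,zz,"as z",o+d[0]*zz/dz,"as range",(o+d[0]*zz)[2])
```

```text
bench 349.03833 as z [540.37688869 309.22062618  -1.21836503] as range 30.32977390371076
bench2 338.24823 as z [410.96408161 317.69200219  -0.93261357] as range 42.915166339326845
stage 366.75354 as z [461.38164944 159.56124188  21.17661769] as range 23.357975843594943
dish 350.4881 as z [620.56805321 280.16101191  11.42954177] as range 46.56746448544641
timer 347.15363 as z [477.08976417 184.15815169  35.16921401] as range 36.41890678478137
cap 329.1125 as z [621.36550178 192.84712155  60.7901471 ] as range 80.55812335933729
fingL 123.424095 as z [536.00426279 214.42144561 264.23509117] as range 273.0811029863281
fingR 119.65603 as z [450.62687449 196.57885313 268.12944821] as range 277.19240603305184
```

Call:
step_arm(plan=[{"dx":0.02,"dy":0.0035,"dz":0,"ax":0,"ay":0,"az":-0.015,"gripper":1},{"dx":0,"dy":0,"dz":0.11,"ax":0,"ay":0,"az":0,"gripper":1},{"dx":0,"dy":0,"dz":0.11,"ax":0,"ay":0,"az":0,"gripper":1},{"dx":0,"dy":0,"dz":0.11,"ax":0,"ay":0,"az":0,"gripper":1},{"dx":0,"dy":0,"dz":0.11,"ax":0,"ay":0,"az":0,"gripper":1},{"dx":0,"dy":0,"dz":0,"ax":0,"ay":0,"az":0,"gripper":1}])

```text
clock: 3.52
eef_pos: [490.2, 205.8, 86.9]
tool_rot: [-3.136, -0.0, 1.809]
force: [0.2, -0.4, 0.7]
width: 85.4
gripper_force: 0.0
```

Run:
```python
from cell import ctrl
from h import *
s=ctrl.read_state();m=ctrl.get_image("wrist");np.savez("pics/w2.npz",eef=s["eef_pos"],rot=s["tool_rot"],**m)
t=ctrl.get_image("side");np.savez("pics/s2.npz",**t);print(s["eef_pos"],s["tool_rot"])
o=np.zeros((420,800,3),np.uint8);o[:,:400]=m["color"][:,80:480,::-1];o[:300,400:]=cv2.resize(t["color"][120:330,180:460,::-1],(400,300));cv2.imwrite("pics/c2.png",o)
```

```text
[490.17129274 205.79729376  86.85460227] [-3.13615218e+00 -1.13835661e-04  1.80941369e+00]
```

View pics/c2.png

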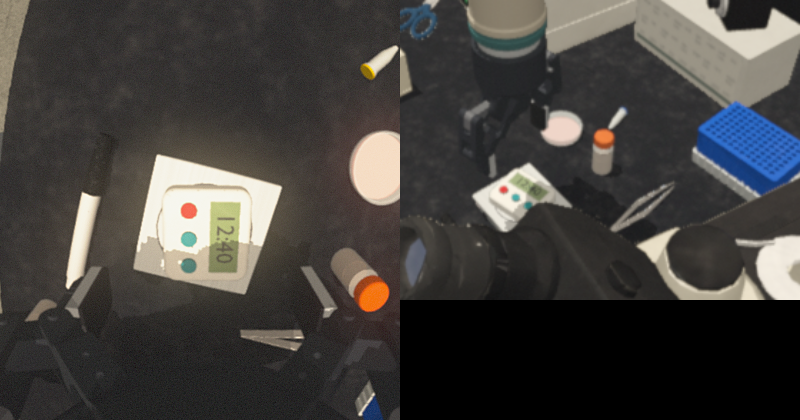

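Run:
```python
from cell import ctrl
from h import *
np.set_printoptions(suppress=True,precision=0,linewidth=200)
t=load("pics/s2.npz");P=pts(t)
s=ctrl.read_state();print(s["eef_pos"],s["tool_rot"])
R=Ro.from_euler("xyz",s["tool_rot"]).as_matrix()
q=(P[150:290,200:330].reshape(-1,3)-s["eef_pos"])@R
k=(abs(q[:,0])<25)&(abs(q[:,1])<65)&(q[:,2]<40);q=q[k]
for y0 in range(-64,64,8):
    w=q[(q[:,1]>=y0)&(q[:,1]<y0+8)]
    if len(w)>3: print(y0,len(w),"z",np.percentile(w[:,2],[5,50,95,99,100]),"x",w[:,0].min(),w[:,0].max())
```

```text
[493. 206.  89.] [ 3. -0.  2.]
-64 159 z [-128. -102.  -37.  -34.  -33.] x -13.712714992257562 12.392680002226934
-56 180 z [-126.  -68.  -30.  -26.  -25.] x -13.835145724492575 5.160002871699669
-48 180 z [-125.  -88.  -39.  -29.  -27.] x -15.711271399143806 10.384782216628373
-40 865 z [-201. -158.  -90.  -82.  -76.] x -22.300954750195853 21.015128057984434
-32 410 z [-200. -169.  -93.  -87.  -84.] x -24.99698421319295 24.070205504597304
-24 116 z [-190. -116.  -99.  -95.  -93.] x -24.697828152779042 -9.174532471758102
-16 48 z [-119. -114.  -86.  -84.  -84.] x -19.303586476176253 -8.805269992056838
-8 20 z [-115. -109.  -86.  -84.  -84.] x -11.687280702685422 -8.712950868813685
0 55 z [-114. -103.  -86.  -84.  -83.] x -19.67087358130446 -8.331647758759948
8 48 z [-115. -100.  -85.  -83.  -83.] x -19.439891319046996 -8.94061168078357
16 25 z [-112.  -99.  -91.  -90.  -90.] x -19.074966976722177 -9.647227279043959
24 25 z [-102.  -95.  -86.  -84.  -84.] x -17.023934119726324 -15.000189724712131
32 16 z [-94. -89. -79. -73. -72.] x -17.368001009127813 -10.945255855585323
40 243 z [-70. -48. -26. -24. -22.] x -12.699475022786306 12.389426284146376
48 63 z [-124.  -76.  -48.  -36.  -32.] x -12.859572634152796 6.264879116134654
56 197 z [-127.  -98.  -72.  -68.  -67.] x -13.325414025404056 10.95011346032955
```

Run:
```python
from cell import ctrl
from h import *
np.set_printoptions(suppress=True,precision=2,linewidth=200)
m=load("pics/w2.npz");m["eef"]=np.zeros(3);m["rot"]=np.zeros(3)
for n,u,v in(("cen",286.5,236.5),("redL",269,210.5),("mid",269,238.5),("tealR",269,265),("L",286,185),("R",286,288),("front",241,236),("back",333,236)):
    print(n,wonz(m,u,v,48+ (0 if n not in("front","back","L","R") else 0))[0])
E1=[]
for i in range(8):
    ctrl.get_image("top") if i else None
    s=ctrl.read_state();E1.append(np.r_[s["eef_pos"],s["tool_rot"][2],s["clock"]])
print(np.array(E1))
```

```text
cen [-4.4   4.13 48.  ]
redL [13.66 -7.3  48.  ]
mid [-5.85 -7.51 48.  ]
tealR [-25.63  -7.76  48.  ]
L [30.53  3.59 48.  ]
R [-44.12   4.09  48.  ]
front [ -4.16 -26.18  48.  ]
back [-4.16 35.26 48.  ]
[[492.73 205.87  89.32   1.81   3.62]
 [493.32 205.73  89.87   1.81   3.67]
 [493.65 205.56  90.15   1.81   3.73]
 [493.69 205.42  90.19   1.81   3.77]
 [493.64 205.26  90.14   1.81   3.83]
 [493.52 205.09  89.95   1.81   3.88]
 [493.35 204.94  89.76   1.81   3.92]
 [493.27 204.84  89.57   1.81   3.98]]
```

Call:
step_arm(plan=[{"dx":-0.014,"dy":0.0035,"dz":0.055,"ax":0,"ay":0,"az":0,"gripper":1},{"dx":0,"dy":0,"dz":0.055,"ax":0,"ay":0,"az":0,"gripper":1},{"dx":0,"dy":0,"dz":0.055,"ax":0,"ay":0,"az":0,"gripper":1},{"dx":0,"dy":0,"dz":0,"ax":0,"ay":0,"az":0,"gripper":1},{"dx":0,"dy":0,"dz":0,"ax":0,"ay":0,"az":0,"gripper":1},{"dx":0,"dy":0,"dz":0,"ax":0,"ay":0,"az":0,"gripper":1}])

```text
clock: 4.72
eef_pos: [495.2, 200.9, 39.7]
tool_rot: [3.141, -0.0, 1.806]
force: [0.1, 0.3, 0.4]
width: 85.6
gripper_force: 0.0
```

```bash
cat > look.py <<'E'
from cell import ctrl
from h import *
import sys
np.set_printoptions(suppress=True,precision=1,linewidth=200)
def snap(n,save):
    s=ctrl.read_state();m=ctrl.get_image(n);m=dict(m,eef=s["eef_pos"],rot=s["tool_rot"]);np.savez(f"pics/{save}.npz",**m)
    cv2.imwrite(f"pics/{save}.png",m["color"][:,:,::-1]);return m,s
def tips(m,s):
    q=(pts(m).reshape(-1,3)-s["eef_pos"])@Ro.from_euler("xyz",s["tool_rot"]).as_matrix()
    for a,b in((-60,-20),(20,60)):
        w=q[(abs(q[:,0])<14)&(q[:,1]>a)&(q[:,1]<b)&(q[:,2]<0)&(q[:,2]>-75)];h=w[:,2]
        print("tip tool z",np.percentile(h,[90,99,100]) if len(h) else None,len(h))
E
python3 - <<'E'
from look import *
m,s=snap("side","s3");print(s["eef_pos"],s["tool_rot"],s["force"]);tips(m,s)
w,s=snap("wrist","w3")
E
```

```text
[495.2 200.9  39.7] [ 3.1 -0.   1.8] [0.1 0.3 0.4]
tip tool z [-34.5 -27.2 -22.3] 182
tip tool z [-30.6 -25.2 -24.6] 222
```

View pics/w3.png

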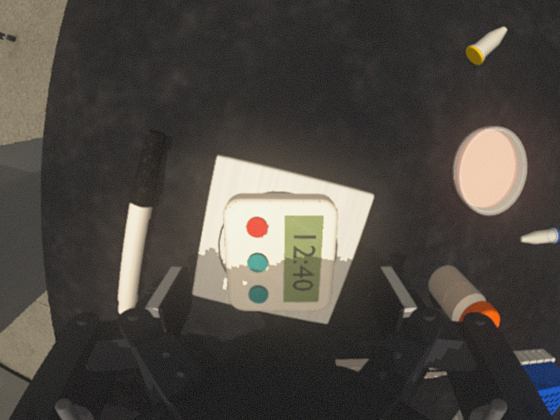

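Call:
step_arm(plan=[{"dx":0,"dy":0,"dz":0.035,"ax":0,"ay":0,"az":0,"gripper":1},{"dx":0,"dy":0,"dz":0.035,"ax":0,"ay":0,"az":0,"gripper":1},{"dx":0,"dy":0,"dz":0.03,"ax":0,"ay":0,"az":0,"gripper":1},{"dx":0,"dy":0,"dz":0,"ax":0,"ay":0,"az":0,"gripper":1},{"dx":0,"dy":0,"dz":0,"ax":0,"ay":0,"az":0,"gripper":1}])

```text
clock: 5.45
eef_pos: [494.9, 200.7, 9.2]
tool_rot: [-3.142, 0.0, 1.806]
force: [-0.8, -0.3, -1.8]
width: 85.7
gripper_force: 0.0
```

Run:
```python
from look import *
m,s=snap("side","s4");print(s["eef_pos"],s["tool_rot"],s["force"]);tips(m,s)
```

```text
[494.9 200.7   9.2] [-3.1  0.   1.8] [-0.8 -0.3 -1.8]
tip tool z [-12.7  -2.8  -1.5] 347
tip tool z [-14.2 -11.8 -10.8] 288
```

Call:
step_arm(plan=[{"dx":0,"dy":0,"dz":0,"ax":0,"ay":0,"az":0,"gripper":0},{"dx":0,"dy":0,"dz":0,"ax":0,"ay":0,"az":0,"gripper":0},{"dx":0,"dy":0,"dz":0,"ax":0,"ay":0,"az":0,"gripper":0},{"dx":0,"dy":0,"dz":0,"ax":0,"ay":0,"az":0,"gripper":0},{"dx":0,"dy":0,"dz":0,"ax":0,"ay":0,"az":0,"gripper":0},{"dx":0,"dy":0,"dz":0,"ax":0,"ay":0,"az":0,"gripper":0}])

```text
clock: 6.25
eef_pos: [495.1, 200.9, 10.0]
tool_rot: [3.141, -0.0, 1.806]
force: [-1.0, -0.4, 6.2]
width: 58.1
gripper_force: 64.6
```

Call:
step_arm(plan=[{"dx":0,"dy":0,"dz":-0.1,"ax":0,"ay":0,"az":0,"gripper":0},{"dx":0,"dy":0,"dz":-0.1,"ax":0,"ay":0,"az":0,"gripper":0},{"dx":0,"dy":0,"dz":0,"ax":0,"ay":0,"az":0.0785,"gripper":0},{"dx":0,"dy":0,"dz":0,"ax":0,"ay":0,"az":0.0785,"gripper":0},{"dx":0.1,"dy":-0.0015,"dz":0,"ax":0,"ay":0,"az":0,"gripper":0},{"dx":0.1,"dy":-0.0015,"dz":0,"ax":0,"ay":0,"az":0,"gripper":0},{"dx":0.1,"dy":-0.0015,"dz":0,"ax":0,"ay":0,"az":0,"gripper":0},{"dx":0.1,"dy":-0.0015,"dz":0,"ax":0,"ay":0,"az":0,"gripper":0},{"dx":0.11,"dy":-0.001,"dz":0,"ax":0,"ay":0,"az":0,"gripper":0},{"dx":0,"dy":0,"dz":0,"ax":0,"ay":0,"az":0,"gripper":0},{"dx":0,"dy":0,"dz":0,"ax":0,"ay":0,"az":0,"gripper":0},{"dx":0,"dy":0,"dz":0,"ax":0,"ay":0,"az":0,"gripper":0},{"dx":0,"dy":0,"dz":0,"ax":0,"ay":0,"az":0,"gripper":0},{"dx":0,"dy":0,"dz":0,"ax":0,"ay":0,"az":0,"gripper":0}])

```text
clock: 8.0
eef_pos: [494.7, 353.2, 69.4]
tool_rot: [-3.142, 0.0, 1.559]
force: [-0.5, -0.3, -1.4]
width: 58.6
gripper_force: 64.9
```

Run:
```python
from look import *
m,s=snap("wrist","w4");print(s["eef_pos"],s["tool_rot"],np.round(s["qpos"],2),s["width"])
# stage from wrist: white blobs
k=m["color"].min(2)>110
for b,q,ct in blobs(k,300): print(ct,q)
snap("top","t4")
```

```text
[494.7 353.2  69.4] [-3.1  0.   1.6] [-0.9  0.8  0.4  1.8 -0.4  0.7 -0.3] 58.55594782115424
[ 30.  155.5] [    0     0    83   300 17267]
[232.4  13.1] [ 169    0  117   31 2901]
[536.6  85.9] [ 497    0   63  153 5714]
[418.1 208.5] [399 184  38  48 656]
[279.  278.8] [  186   208   190   156 18383]
[432.6 291.4] [ 399  269   66   46 2127]
[490.5 321.2] [471 310  37  21 362]
[ 16.6 375.7] [   0  340   44   80 2186]
[411.8 384.8] [398 363  33  45 687]
```

View pics/w4.png

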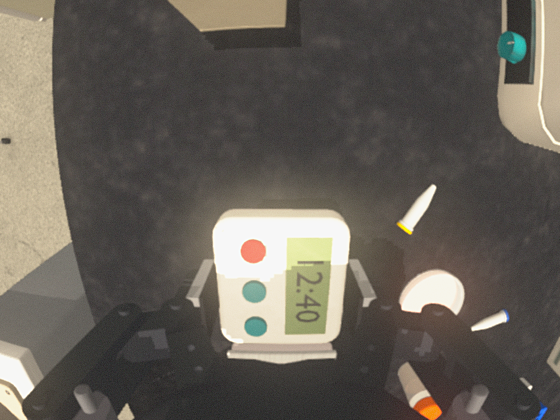

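Run:
```python
from look import *
m=load("pics/w4.npz");m["eef"]=np.zeros(3);m["rot"]=np.zeros(3)
c=m["color"].astype(int);R,G,B=c[...,0],c[...,1],c[...,2]
for zt in(-29,-33):
  for n,u,v in(("L",281,210),("R",281,343)): print(zt,n,wonz(m,u,v,zt)[0])
  for k in((R-G>80)&(R-B>80),(G-R>40)&(B-R>40)):
    for b,q,ct in blobs(k[220:345,225:345],100): print(zt,ct+[225,220],q[4],wonz(m,ct[0]+225,ct[1]+220,zt)[0])
z=m["range_z"]
for u,v in((235,300),(281,225),(330,330)): print("timer top tool z", ((wray(m,u,v)[1]/ (wray(m,u,v)[1]@m["T_tool_cam"][:3,2])[:,None]*np.median(z[v-1:v+2,u-1:u+2]))[0]+m["T_tool_cam"][:3,3]))
```

```text
-29 L [ 37.9   0.4 -29. ]
-29 R [-29.8   0.5 -29. ]
-29 [252.7 250.9] 438 [ 20.1 -11.4 -29. ]
-29 [255.1 327.2] 267 [-19.9 -11.8 -29. ]
-33 L [ 39.2   0.4 -33. ]
-33 R [-26.3   0.5 -33. ]
-33 [252.7 250.9] 438 [ 21.9 -11.  -33. ]
-33 [255.1 327.2] 267 [-16.8 -11.4 -33. ]
timer top tool z [ -7.1 -20.9 -25.1]
timer top tool z [ 30.2   0.4 -25.1]
timer top tool z [-24.8  24.5 -25.5]
```

Call:
step_arm(plan=[{"dx":0,"dy":0,"dz":0.08,"ax":0,"ay":0,"az":0,"gripper":0},{"dx":0,"dy":0,"dz":0.08,"ax":0,"ay":0,"az":0,"gripper":0},{"dx":0,"dy":0,"dz":0.07,"ax":0,"ay":0,"az":0,"gripper":0},{"dx":0,"dy":0,"dz":0,"ax":0,"ay":0,"az":0,"gripper":0},{"dx":0,"dy":0,"dz":0.019,"ax":0,"ay":0,"az":0,"gripper":0},{"dx":0,"dy":0,"dz":0.019,"ax":0,"ay":0,"az":0,"gripper":0},{"dx":0,"dy":0,"dz":0,"ax":0,"ay":0,"az":0,"gripper":0},{"dx":0,"dy":0,"dz":0,"ax":0,"ay":0,"az":0,"gripper":0},{"dx":0,"dy":0,"dz":0,"ax":0,"ay":0,"az":0,"gripper":0},{"dx":0,"dy":0,"dz":0,"ax":0,"ay":0,"az":0,"gripper":0}])

```text
clock: 9.35
eef_pos: [494.6, 353.8, -10.9]
tool_rot: [3.141, -0.0, 1.56]
force: [-0.0, 0.1, -1.4]
width: 58.4
gripper_force: 64.9
```

Call:
step_arm(plan=[{"dx":0,"dy":0,"dz":0.003,"ax":0,"ay":0,"az":0,"gripper":0},{"dx":0,"dy":0,"dz":0,"ax":0,"ay":0,"az":0,"gripper":0},{"dx":0,"dy":0,"dz":0,"ax":0,"ay":0,"az":0,"gripper":1},{"dx":0,"dy":0,"dz":0,"ax":0,"ay":0,"az":0,"gripper":1},{"dx":0,"dy":0,"dz":0,"ax":0,"ay":0,"az":0,"gripper":1},{"dx":0,"dy":0,"dz":0,"ax":0,"ay":0,"az":0,"gripper":1},{"dx":0,"dy":0,"dz":-0.05,"ax":0,"ay":0,"az":0,"gripper":1},{"dx":0,"dy":0,"dz":-0.1,"ax":0,"ay":0,"az":0,"gripper":1},{"dx":0,"dy":0,"dz":-0.11,"ax":0,"ay":0,"az":0,"gripper":1},{"dx":0,"dy":0,"dz":-0.11,"ax":0,"ay":0,"az":0,"gripper":1},{"dx":-0.09,"dy":0.07,"dz":0,"ax":0,"ay":0,"az":0,"gripper":1},{"dx":-0.09,"dy":0.07,"dz":0,"ax":0,"ay":0,"az":0,"gripper":1},{"dx":-0.09,"dy":0.07,"dz":0,"ax":0,"ay":0,"az":0,"gripper":1},{"dx":-0.09,"dy":0.07,"dz":0,"ax":0,"ay":0,"az":0,"gripper":1},{"dx":-0.09,"dy":0.07,"dz":0,"ax":0,"ay":0,"az":0,"gripper":1},{"dx":-0.09,"dy":0.07,"dz":0,"ax":0,"ay":0,"az":0,"gripper":1},{"dx":0,"dy":0,"dz":0,"ax":0,"ay":0,"az":0,"gripper":1},{"dx":0,"dy":0,"dz":0,"ax":0,"ay":0,"az":0,"gripper":1},{"dx":0,"dy":0,"dz":0,"ax":0,"ay":0,"az":0,"gripper":1},{"dx":0,"dy":0,"dz":0,"ax":0,"ay":0,"az":0,"gripper":1}])

```text
clock: 11.85
eef_pos: [618.1, 191.5, 99.1]
tool_rot: [-3.141, -0.0, 1.561]
force: [-0.3, 0.7, -0.6]
width: 85.3
gripper_force: 0.0
```

Run:
```python
from look import *
m,s=snap("wrist","w5");print(s["eef_pos"],s["tool_rot"],s["width"])
c=m["color"].astype(int);R,G,B=c[...,0],c[...,1],c[...,2]
for b,q,ct in blobs((R>170)&(R-B>100)&(G<170)&(G>40),50): print("orange",ct,q,wonz(m,*ct,62)[0])
t,_=snap("top","t5")
a=t["color"][:,:,::-1];o=cv2.resize(a[130:320,180:380],(800,760));cv2.imwrite("pics/t5c.png",o[:600])
```

```text
[618.1 191.5  99.1] [-3.1 -0.   1.6] 85.29865268000688
orange [286.3 233.6] [ 267  216   40   37 1112] [621.9 193.5  62. ]
```

View pics/t5c.png

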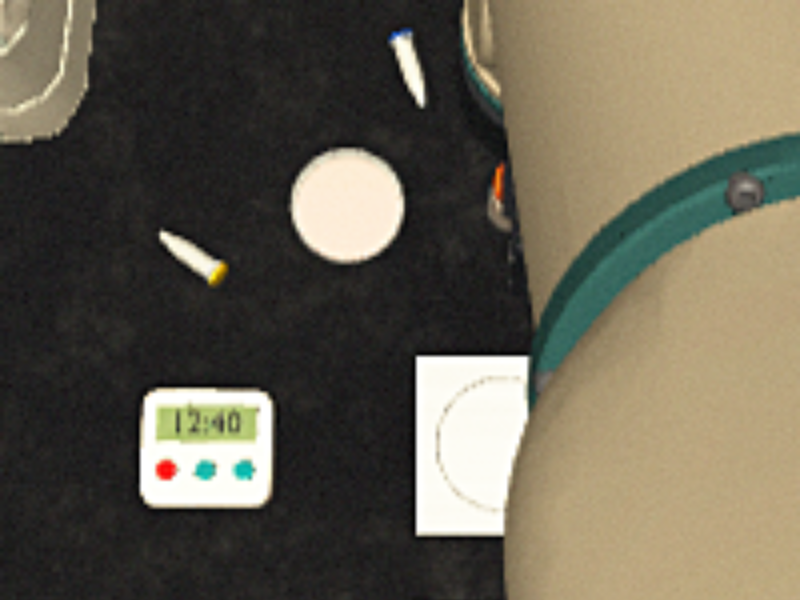

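Run:
```python
from meas import *
m=load("pics/t5.npz");g=m["color"].astype(float).mean(2);np.set_printoptions(suppress=True,precision=1)
P=pts(m);print("timer top z",np.median(P[230:255,218:222,2]))
for n,a,z in(("stageL",(range(224,260),'u',279,288),22),("tR",(range(231,252),'u',244,254),13.5),("tL",(range(231,252),'u',209,219),0),("tback",(range(220,243),'v',222,230),13.5),("tfront",(range(220,243),'v',253,262),8)):
    e=edgefit(g,*a,120);w=onz(m,e[:,0],e[:,1],z)
    if a[1]=='u': k=np.polyfit(w[:,0],w[:,1],1);print(n,"y@493 %.1f yaw %.3f"%(np.polyval(k,493),-np.arctan(k[0])))
    else: k=np.polyfit(w[:,1],w[:,0],1);print(n,"x %.1f yaw %.3f"%(np.polyval(k,353),-np.arctan(k[0])))
```

```text
timer top z 13.398095696410394
stageL y@493 244.2 yaw 0.012
tR y@493 317.9 yaw 0.009
tL y@493 387.9 yaw 0.025
tback x 524.6 yaw -0.036
tfront x 463.7 yaw -0.014
```

Call:
step_arm(plan=[{"dx":0.004,"dy":0.0113,"dz":0,"ax":0,"ay":0,"az":0,"gripper":1},{"dx":0,"dy":0,"dz":0.08,"ax":0,"ay":0,"az":0,"gripper":1},{"dx":0,"dy":0,"dz":0.08,"ax":0,"ay":0,"az":0,"gripper":1},{"dx":0,"dy":0,"dz":0.08,"ax":0,"ay":0,"az":0,"gripper":1},{"dx":0,"dy":0,"dz":0.08,"ax":0,"ay":0,"az":0,"gripper":1},{"dx":0,"dy":0,"dz":0,"ax":0,"ay":0,"az":0,"gripper":1},{"dx":0,"dy":0,"dz":0,"ax":0,"ay":0,"az":0,"gripper":1},{"dx":0,"dy":0,"dz":0,"ax":0,"ay":0,"az":0,"gripper":1},{"dx":0,"dy":0,"dz":0,"ax":0,"ay":0,"az":0,"gripper":0.6},{"dx":0,"dy":0,"dz":0,"ax":0,"ay":0,"az":0,"gripper":0.4},{"dx":0,"dy":0,"dz":0,"ax":0,"ay":0,"az":0,"gripper":0.2},{"dx":0,"dy":0,"dz":0,"ax":0,"ay":0,"az":0,"gripper":0},{"dx":0,"dy":0,"dz":0,"ax":0,"ay":0,"az":0,"gripper":0},{"dx":0,"dy":0,"dz":0,"ax":0,"ay":0,"az":0,"gripper":0},{"dx":0,"dy":0,"dz":0,"ax":0,"ay":0,"az":0,"gripper":0}])

```text
clock: 13.82
eef_pos: [622.3, 191.6, 3.3]
tool_rot: [3.141, -0.0, 1.56]
force: [-0.7, 0.5, 4.6]
width: 25.2
gripper_force: 58.9
```

Call:
step_arm(plan=[{"dx":0,"dy":0,"dz":-0.05,"ax":0,"ay":0,"az":0,"gripper":0},{"dx":0,"dy":0,"dz":-0.08,"ax":0,"ay":0,"az":0,"gripper":0},{"dx":0,"dy":0,"dz":-0.07,"ax":0,"ay":0,"az":0,"gripper":0},{"dx":0.0584,"dy":-0.0862,"dz":0,"ax":0,"ay":0,"az":0,"gripper":0},{"dx":0.0584,"dy":-0.0862,"dz":0,"ax":0,"ay":0,"az":0,"gripper":0},{"dx":0.0584,"dy":-0.0862,"dz":0,"ax":0,"ay":0,"az":0,"gripper":0},{"dx":0.0584,"dy":-0.0862,"dz":0,"ax":0,"ay":0,"az":0,"gripper":0},{"dx":0.0584,"dy":-0.0862,"dz":0,"ax":0,"ay":0,"az":0,"gripper":0},{"dx":0,"dy":0,"dz":0,"ax":0,"ay":0,"az":0,"gripper":0},{"dx":0,"dy":0,"dz":0,"ax":0,"ay":0,"az":0,"gripper":0},{"dx":0,"dy":0,"dz":0,"ax":0,"ay":0,"az":0,"gripper":0},{"dx":0,"dy":0,"dz":0,"ax":0,"ay":0,"az":0,"gripper":0},{"dx":0,"dy":0,"dz":0,"ax":0,"ay":0,"az":0,"gripper":0}])

```text
clock: 15.45
eef_pos: [494.1, 280.1, 62.9]
tool_rot: [3.142, 0.0, 1.559]
force: [0.3, 0.2, -0.8]
width: 25.2
gripper_force: 58.9
```

Run:
```python
from look import *
m,s=snap("wrist","w6");print(s["eef_pos"],s["tool_rot"],s["width"])
c=m["color"].astype(int);R,G,B=c[...,0],c[...,1],c[...,2];z=m["range_z"]
for b,q,ct in blobs((R>150)&(R-B>90)&(G<170)&(G>30),200):
    d=np.percentile(z[b],[10,50]);print("orange",ct,q,d,[wonz(m,*ct,zz)[0] for zz in(118,122,126)])
```

```text
[494.1 280.1  62.9] [3.1 0.  1.6] 25.227950560920778
orange [260.4  85.5] [252  77  18  18 237] [183.6 184.7] [array([489.4, 364.4, 118. ]), array([489.6, 364.1, 122. ]), array([489.9, 363.8, 126. ])]
orange [280.4 328.1] [ 247  302   68   53 2768] [110.1 112.4] [array([494.3, 280.2, 118. ]), array([494.3, 283.3, 122. ]), array([494.4, 286.4, 126. ])]
```

Call:
step_arm(plan=[{"dx":0,"dy":0,"dz":0.07,"ax":0,"ay":0,"az":0,"gripper":0},{"dx":0,"dy":0,"dz":0.07,"ax":0,"ay":0,"az":0,"gripper":0},{"dx":0,"dy":0,"dz":0.035,"ax":0,"ay":0,"az":0,"gripper":0},{"dx":0,"dy":0,"dz":0.02,"ax":0,"ay":0,"az":0,"gripper":0},{"dx":0,"dy":0,"dz":0.002,"ax":0,"ay":0,"az":0,"gripper":0},{"dx":0,"dy":0,"dz":0,"ax":0,"ay":0,"az":0,"gripper":0},{"dx":0,"dy":0,"dz":0,"ax":0,"ay":0,"az":0,"gripper":0},{"dx":0,"dy":0,"dz":0,"ax":0,"ay":0,"az":0,"gripper":0},{"dx":0,"dy":0,"dz":0,"ax":0,"ay":0,"az":0,"gripper":0}])

```text
clock: 16.62
eef_pos: [493.8, 280.6, 4.1]
tool_rot: [3.141, -0.0, 1.56]
force: [0.8, -0.3, 0.2]
width: 25.4
gripper_force: 58.9
```

Call:
step_arm(plan=[{"dx":0,"dy":0,"dz":0.003,"ax":0,"ay":0,"az":0,"gripper":0},{"dx":0,"dy":0,"dz":0,"ax":0,"ay":0,"az":0,"gripper":0},{"dx":0,"dy":0,"dz":0,"ax":0,"ay":0,"az":0,"gripper":0},{"dx":0,"dy":0,"dz":0,"ax":0,"ay":0,"az":0,"gripper":0.4},{"dx":0,"dy":0,"dz":0,"ax":0,"ay":0,"az":0,"gripper":0.6},{"dx":0,"dy":0,"dz":0,"ax":0,"ay":0,"az":0,"gripper":1},{"dx":0,"dy":0,"dz":0,"ax":0,"ay":0,"az":0,"gripper":1},{"dx":0,"dy":0,"dz":-0.05,"ax":0,"ay":0,"az":0,"gripper":1},{"dx":0,"dy":0,"dz":-0.09,"ax":0,"ay":0,"az":0,"gripper":1},{"dx":0,"dy":0,"dz":-0.1,"ax":0,"ay":0,"az":0,"gripper":1},{"dx":0,"dy":0,"dz":-0.08,"ax":0,"ay":0,"az":0,"gripper":1},{"dx":0,"dy":0.0848,"dz":0,"ax":0,"ay":0,"az":0,"gripper":1},{"dx":0,"dy":0.0848,"dz":0,"ax":0,"ay":0,"az":0,"gripper":1},{"dx":0,"dy":0.0848,"dz":0,"ax":0,"ay":0,"az":0,"gripper":1},{"dx":0,"dy":0.0848,"dz":0,"ax":0,"ay":0,"az":0,"gripper":1},{"dx":0,"dy":0.0848,"dz":0,"ax":0,"ay":0,"az":0,"gripper":1},{"dx":0,"dy":0,"dz":0,"ax":0,"ay":0,"az":0,"gripper":1},{"dx":0,"dy":0,"dz":0,"ax":0,"ay":0,"az":0,"gripper":1},{"dx":0,"dy":0,"dz":0,"ax":0,"ay":0,"az":0,"gripper":1},{"dx":0,"dy":0,"dz":0,"ax":0,"ay":0,"az":0,"gripper":1}])

```text
clock: 19.12
eef_pos: [620.2, 279.5, 99.2]
tool_rot: [-3.141, -0.0, 1.56]
force: [0.6, -0.8, 0.3]
width: 85.6
gripper_force: 0.0
```

Run:
```python
from look import *
m,s=snap("wrist","w7");print(s["eef_pos"],s["tool_rot"],s["width"])
for b,q,ct in blobs(m["color"].min(2)>120,500):
    if 150<ct[0]<400 and ct[1]>150: print("white",ct,q,wonz(m,*ct,11)[0])
t,s=snap("top","t7");c=t["color"].astype(int);R,G,B=c[...,0],c[...,1],c[...,2]
for b,q,ct in blobs((R>170)&(R-B>100)&(G<170)&(G>50),30): print("orange",ct,q,onz(t,*ct,62)[0])
si,s=snap("side","s7")
o=np.zeros((420,800,3),np.uint8);o[:,:400]=cv2.resize(t["color"][130:320,190:371,::-1],(400,420));o[:,400:]=cv2.resize(si["color"][130:320,190:371,::-1],(400,420));cv2.imwrite("pics/c7.png",o)
```

```text
[620.2 279.5  99.2] [-3.1 -0.   1.6] 85.58282069084262
white [282.8 210.7] [ 245  174   77   74 4495] [622.  280.5  11. ]
orange [138.4 267.9] [134 263  10  11  93] [441.  524.1  62. ]
orange [373.6 302.4] [368 297  12  12 118] [370.4  74.1  62. ]
```

View pics/c7.png

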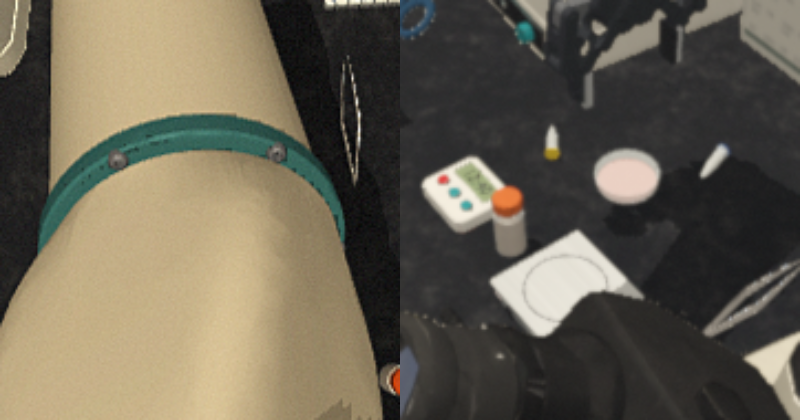

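Call:
step_arm(plan=[{"dx":0,"dy":0.004,"dz":0.09,"ax":0,"ay":0,"az":0,"gripper":1},{"dx":0,"dy":0,"dz":0.1,"ax":0,"ay":0,"az":0,"gripper":1},{"dx":0,"dy":0,"dz":0.1,"ax":0,"ay":0,"az":0,"gripper":1},{"dx":0,"dy":0,"dz":0.05,"ax":0,"ay":0,"az":0,"gripper":1},{"dx":0,"dy":0,"dz":0.0307,"ax":0,"ay":0,"az":0,"gripper":1},{"dx":0,"dy":0,"dz":0,"ax":0,"ay":0,"az":0,"gripper":1},{"dx":0,"dy":0,"dz":0,"ax":0,"ay":0,"az":0,"gripper":1},{"dx":0,"dy":0,"dz":0,"ax":0,"ay":0,"az":0,"gripper":1},{"dx":0,"dy":0,"dz":0,"ax":0,"ay":0,"az":0,"gripper":0.8},{"dx":0,"dy":0,"dz":0,"ax":0,"ay":0,"az":0,"gripper":0.5},{"dx":0,"dy":0,"dz":0,"ax":0,"ay":0,"az":0,"gripper":0},{"dx":0,"dy":0,"dz":0,"ax":0,"ay":0,"az":0,"gripper":0},{"dx":0,"dy":0,"dz":0,"ax":0,"ay":0,"az":0,"gripper":0},{"dx":0,"dy":0,"dz":0,"ax":0,"ay":0,"az":0,"gripper":0}])

```text
clock: 21.02
eef_pos: [622.7, 279.3, -11.2]
tool_rot: [3.141, -0.001, 1.56]
force: [-0.7, -0.6, 5.0]
width: 53.9
gripper_force: 62.9
```

Call:
step_arm(plan=[{"dx":0,"dy":0,"dz":-0.03,"ax":0,"ay":0,"az":0,"gripper":0},{"dx":0,"dy":0,"dz":-0.04,"ax":0,"ay":0,"az":0,"gripper":0},{"dx":0,"dy":0,"dz":0,"ax":0,"ay":0,"az":0,"gripper":0},{"dx":0,"dy":0,"dz":0,"ax":0,"ay":0,"az":0,"gripper":0},{"dx":0,"dy":0,"dz":0,"ax":0,"ay":0,"az":0,"gripper":0}])

```text
clock: 21.65
eef_pos: [621.8, 279.0, 8.4]
tool_rot: [-3.141, 0.0, 1.56]
force: [-0.2, -0.9, -0.7]
width: 53.9
gripper_force: 63.0
```

Run:
```python
from look import *
m,s=snap("wrist","w8");print(s["eef_pos"],s["tool_rot"],s["width"])
for b,q,ct in blobs(m["color"].min(2)>120,500):
    if 150<ct[0]<400 and ct[1]>150: print("white",ct,q,[wonz(m,*ct,z)[0] for z in (30,34)])
si,s=snap("side","s8")
o=np.zeros((420,800,3),np.uint8);o[:,:400]=m["color"][:,80:480,::-1];o[:,400:]=cv2.resize(si["color"][130:320,190:371,::-1],(400,420));cv2.imwrite("pics/c8.png",o)
```

```text
[621.8 279.    8.4] [-3.1  0.   1.6] 53.91973033200242
white [280.6 277.6] [  220   219   123   117 11324] [array([622.1, 282.3,  30. ]), array([622.1, 284.5,  34. ])]
```

View pics/c8.png

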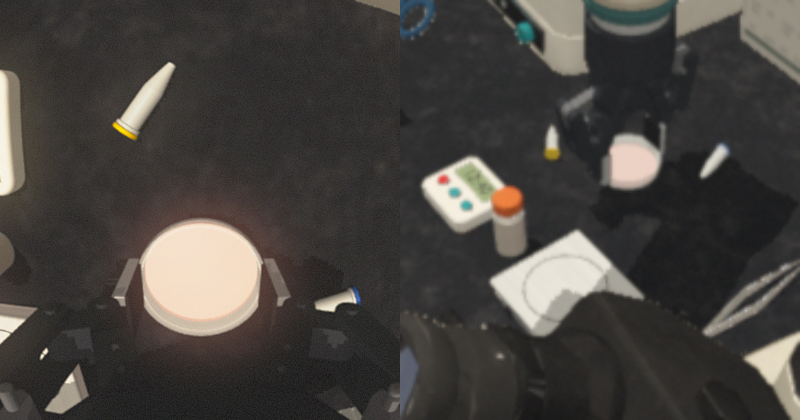

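Run:
```python
from look import *
m=load("pics/w8.npz")
for v in(219,222,321,323,335): print(v,[wonz(m,281,v,z)[0] for z in(19.6,30.6,31.6)])
m=load("pics/w6.npz")
t=load("pics/s8.npz");c=t["color"].astype(int);R,G,B=c[...,0],c[...,1],c[...,2]
for b,q,ct in blobs((R>150)&(R-B>90)&(G<170)&(G>30),40): print(ct,q,[onz(t,*ct,z)[0] for z in(56,62)],np.median(pts(t)[b],0))
```

```text
219 [array([622.5, 307.1,  19.6]), array([622.5, 310.9,  30.6]), array([622.6, 311.2,  31.6])]
222 [array([622.5, 305.7,  19.6]), array([622.5, 309.5,  30.6]), array([622.5, 309.9,  31.6])]
321 [array([621.9, 249.7,  19.6]), array([622. , 257.9,  30.6]), array([622. , 258.6,  31.6])]
323 [array([621.9, 248.3,  19.6]), array([622. , 256.6,  30.6]), array([622. , 257.4,  31.6])]
335 [array([621.8, 239.9,  19.6]), array([621.9, 248.9,  30.6]), array([621.9, 249.7,  31.6])]
[189.5  20.7] [183  18  14   7  76] [array([ 870.6, 1112.7,   56. ]), array([ 864.1, 1099.6,   62. ])] [748.2 867.6 167.9]
[549.1 140.1] [536 123  24  32 355] [array([1168.9,   60.7,   56. ]), array([1159.5,   57.8,   62. ])] [ 529.2 -128.7  460. ]
[118.2 145.6] [108 143  20   6  55] [array([415.9, 635.9,  56. ]), array([413.8, 627.5,  62. ])] [433.  704.9   7.5]
[149.  150.5] [145 147   9   8  51] [array([461.3, 577.4,  56. ]), array([458.8, 569.5,  62. ])] [439.2 508.4 108.7]
[237.7 219.8] [231 214  14  13 128] [array([495.8, 284.9,  56. ]), array([492.9, 279.8,  62. ])] [492.4 279.   62.5]
[245.2 341. ] [240 336  12  12 101] [array([366.1,  74.3,  56. ]), array([364.5,  71.3,  62. ])] [364.4  71.2  62.3]
```

Call:
step_arm(plan=[{"dx":0,"dy":0,"dz":-0.1,"ax":0,"ay":0,"az":0,"gripper":0},{"dx":-0.0902,"dy":0,"dz":0,"ax":0,"ay":0,"az":0,"gripper":0},{"dx":-0.0902,"dy":0,"dz":0,"ax":0,"ay":0,"az":0,"gripper":0},{"dx":-0.0902,"dy":0,"dz":0,"ax":0,"ay":0,"az":0,"gripper":0},{"dx":0,"dy":-0.0853,"dz":0,"ax":0,"ay":0,"az":0,"gripper":0},{"dx":0,"dy":-0.0853,"dz":0,"ax":0,"ay":0,"az":0,"gripper":0},{"dx":0,"dy":-0.0853,"dz":0,"ax":0,"ay":0,"az":0,"gripper":0},{"dx":0,"dy":-0.0853,"dz":0,"ax":0,"ay":0,"az":0,"gripper":0},{"dx":0,"dy":-0.0853,"dz":0,"ax":0,"ay":0,"az":0,"gripper":0},{"dx":0,"dy":0,"dz":0,"ax":0,"ay":0,"az":0,"gripper":0},{"dx":0,"dy":0,"dz":0,"ax":0,"ay":0,"az":0,"gripper":0},{"dx":0,"dy":0,"dz":0,"ax":0,"ay":0,"az":0,"gripper":0},{"dx":0,"dy":0,"dz":0,"ax":0,"ay":0,"az":0,"gripper":0},{"dx":0,"dy":0,"dz":0,"ax":0,"ay":0,"az":0,"gripper":0},{"dx":0,"dy":0,"dz":0,"ax":0,"ay":0,"az":0,"gripper":0}])

```text
clock: 23.62
eef_pos: [493.4, 199.3, 38.7]
tool_rot: [-3.142, 0.0, 1.559]
force: [-0.3, -0.1, -0.2]
width: 54.0
gripper_force: 63.2
```

Call:
step_arm(plan=[{"dx":0,"dy":0,"dz":0.05,"ax":0,"ay":0,"az":0,"gripper":0},{"dx":0,"dy":0,"dz":0.03,"ax":0,"ay":0,"az":0,"gripper":0},{"dx":0,"dy":0,"dz":0.009,"ax":0,"ay":0,"az":0,"gripper":0},{"dx":0,"dy":0,"dz":0.003,"ax":0,"ay":0,"az":0,"gripper":0},{"dx":0,"dy":0,"dz":0,"ax":0,"ay":0,"az":0,"gripper":0},{"dx":0,"dy":0,"dz":0,"ax":0,"ay":0,"az":0,"gripper":0},{"dx":0,"dy":0,"dz":0,"ax":0,"ay":0,"az":0,"gripper":0},{"dx":0,"dy":0,"dz":0,"ax":0,"ay":0,"az":0,"gripper":0}])

```text
clock: 24.62
eef_pos: [493.4, 199.4, 11.3]
tool_rot: [3.141, -0.0, 1.56]
force: [-0.2, 0.7, -0.1]
width: 54.4
gripper_force: 63.1
```

Call:
step_arm(plan=[{"dx":0,"dy":0,"dz":0.001,"ax":0,"ay":0,"az":0,"gripper":0.8},{"dx":0,"dy":0,"dz":0,"ax":0,"ay":0,"az":0,"gripper":1},{"dx":0,"dy":0,"dz":0,"ax":0,"ay":0,"az":0,"gripper":1},{"dx":0,"dy":0,"dz":0,"ax":0,"ay":0,"az":0,"gripper":1},{"dx":0,"dy":0,"dz":-0.05,"ax":0,"ay":0,"az":0,"gripper":1},{"dx":0,"dy":0,"dz":-0.1,"ax":0,"ay":0,"az":0,"gripper":1},{"dx":0,"dy":0,"dz":-0.1,"ax":0,"ay":0,"az":0,"gripper":1},{"dx":0,"dy":0,"dz":-0.05,"ax":0,"ay":0,"az":0,"gripper":1},{"dx":-0.062,"dy":0.0812,"dz":0,"ax":0,"ay":0,"az":0,"gripper":1},{"dx":-0.062,"dy":0.0812,"dz":0,"ax":0,"ay":0,"az":0,"gripper":1},{"dx":-0.062,"dy":0.0812,"dz":0,"ax":0,"ay":0,"az":0,"gripper":1},{"dx":0,"dy":0,"dz":0,"ax":0,"ay":0,"az":0,"gripper":1},{"dx":0,"dy":0,"dz":0,"ax":0,"ay":0,"az":0,"gripper":1},{"dx":0,"dy":0,"dz":0,"ax":0,"ay":0,"az":0,"gripper":1}])

```text
clock: 26.38
eef_pos: [564.7, 143.8, 100.7]
tool_rot: [-3.14, -0.001, 1.561]
force: [-0.1, 0.3, 0.3]
width: 85.6
gripper_force: 0.0
```

Run:
```python
from look import *
m,s=snap("wrist","w9");print(s["eef_pos"],s["tool_rot"],s["width"],np.round(s["qpos"],2))
t,_=snap("top","t9")
o=np.zeros((600,800,3),np.uint8);o[:420,:400]=m["color"][:,80:480,::-1];o[:300,400:]=cv2.resize(t["color"][:,:,::-1],(400,300));cv2.imwrite("pics/c9.png",o[:420])
```

```text
[564.7 143.8 100.7] [-3.1 -0.   1.6] 85.55098470068693 [-0.5  0.7  0.4  1.8 -0.4  0.7  0.1]
```

View pics/c9.png

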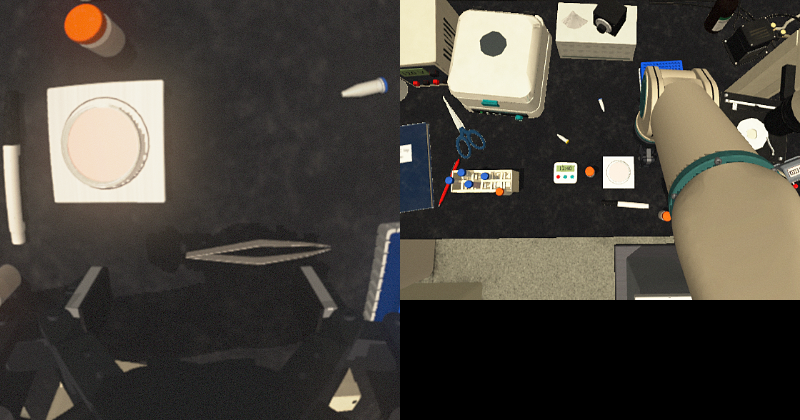

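Run:
```python
from meas import *
np.set_printoptions(suppress=True,precision=1)
t=load("pics/t9.npz");c=t["color"].astype(int);R,G,B=c[...,0],c[...,1],c[...,2];P=pts(t)
for b,q,ct in blobs((R>170)&(R-B>100)&(G<170)&(G>50),30): print("orange",ct,q,onz(t,*ct,62)[0],np.median(P[b],0))
k=(R-B>14)&(c.min(2)>150);k[:215]=0;k[268:]=0;k[:,280:]&=True;k[:,:280]=0;k[:,332:]=0
for b,q,ct in blobs(k,60): print("dish",ct,q,onz(t,*ct,34)[0])
g=c.mean(2)
for n,a,z in(("stageL",(range(224,260),'u',279,288),22),("sr",(range(224,260),'u',323,333),22),("sb",(range(289,324),'v',214,223),22),("sf",(range(289,324),'v',259,269),22)):
    e=edgefit(g,*a,130);w=onz(t,e[:,0],e[:,1],z);print(n,w[:,:2].mean(0),len(e))
w=load("pics/w9.npz");c=w["color"].astype(int);k=np.zeros((420,560),bool);k[230:275,255:420]=c.min(2)[230:275,255:420]>85
for b,q,ct in blobs(k,30): 
    a=np.argwhere(b);W=wonz(w,a[:,1],a[:,0],8)[:,:2];print("forc",q,W.min(0),W.max(0),cv2.minAreaRect(W.astype(np.float32)))
# arm heights vs old scene
P0=pts(load("pics/top0.npz"))
d=P[...,2]-P0[...,2]
for v in range(100,420,40):
    print(v,[(u,int(P[v,u,0]),int(P[v,u,1]),int(P[v,u,2]),int(P0[v,u,2])) for u in range(340,560,40) if P[v,u,2]>100])
```

```text
orange [265.  239.4] [259 233  13  14 132] [493.1 280.4  62. ] [493.7 280.5  61. ]
orange [138.4 267.9] [134 263  10  11  94] [441.1 524.1  62. ] [439.7 509.5 107.6]
orange [373.1 302.7] [368 296  11  14 125] [369.9  75.2  62. ] [369.4  74.7  60.8]
dish [306.3 240.4] [289 224  34  35 798] [492.7 198.4  34. ]
stageL [492.1 244.1] 36
sr [491.  154.4] 36
sb [538.7 197.3] 35
sf [447.2 199.1] 35
forc [ 266  240  143   25 1275] [552.2  95.5] [675.3 117.8] ((613.7720947265625, 106.72700500488281), (22.179594039916992, 122.86708068847656), 88.27355194091797)
forc [382 267  14   8  78] [652.9  83.5] [666.2  91.2] ((659.5406494140625, 87.38483428955078), (7.009945392608643, 13.772045135498047), 86.77904510498047)
100 [(380, 593, 150, 489, 61), (420, 589, 112, 497, 0), (500, 690, -96, 259, 260), (540, 658, -111, 333, 334)]
140 [(340, 557, 188, 471, 0), (380, 526, 170, 565, -1), (420, 520, 144, 582, 61), (460, 651, -62, 182, 180), (500, 653, -138, 171, 172), (540, 591, -88, 361, 358)]
180 [(340, 518, 188, 460, 0), (380, 485, 181, 604, -2), (420, 478, 163, 633, 27), (460, 477, 139, 635, 173), (500, 581, -130, 173, 173), (540, 545, -100, 332, 330)]
220 [(340, 508, 155, 222, 0), (380, 453, 188, 629, -1), (420, 449, 175, 663, 87), (460, 446, 159, 678, 158), (500, 446, 139, 677, 170)]
260 [(380, 428, 195, 652, -1), (420, 426, 184, 687, 42), (460, 425, 170, 699, 219), (500, 425, 155, 707, 278), (540, 425, 142, 713, 293)]
300 [(380, 405, 194, 643, 0), (420, 409, 192, 710, -1), (460, 409, 178, 717, 2), (500, 419, 251, 893, 307), (540, 409, 154, 730, 300)]
340 [(420, 394, 198, 724, -904), (460, 395, 185, 731, 278), (500, 396, 174, 738, 327), (540, 397, 163, 743, 309)]
380 [(420, 383, 202, 736, -904), (460, 384, 191, 743, -902), (500, 385, 180, 748, 358), (540, 386, 170, 753, -892)]
```

Call:
step_arm(plan=[{"dx":-0.0625,"dy":0.083,"dz":0,"ax":0,"ay":0,"az":0,"gripper":0.6},{"dx":-0.0625,"dy":0.083,"dz":0,"ax":0,"ay":0,"az":0,"gripper":0.6},{"dx":0,"dy":0,"dz":0,"ax":0,"ay":0,"az":-0.1006,"gripper":0.6},{"dx":0,"dy":0,"dz":0,"ax":0,"ay":0,"az":-0.1006,"gripper":0.6},{"dx":0,"dy":0,"dz":0,"ax":0,"ay":0,"az":-0.1006,"gripper":0.6},{"dx":0,"dy":0,"dz":0,"ax":0,"ay":0,"az":-0.1006,"gripper":0.6},{"dx":0,"dy":0,"dz":0,"ax":0,"ay":0,"az":-0.1006,"gripper":0.6},{"dx":0,"dy":0,"dz":0,"ax":0,"ay":0,"az":-0.1006,"gripper":0.6},{"dx":0,"dy":0,"dz":0,"ax":0,"ay":0,"az":-0.1006,"gripper":0.6},{"dx":0,"dy":0,"dz":0,"ax":0,"ay":0,"az":-0.1006,"gripper":0.6},{"dx":0,"dy":0,"dz":0,"ax":0,"ay":0,"az":-0.1006,"gripper":0.6},{"dx":0,"dy":0,"dz":0,"ax":0,"ay":0,"az":-0.1006,"gripper":0.6},{"dx":0,"dy":0,"dz":0,"ax":0,"ay":0,"az":0,"gripper":0.6},{"dx":0,"dy":0,"dz":0,"ax":0,"ay":0,"az":0,"gripper":0.6},{"dx":0,"dy":0,"dz":0,"ax":0,"ay":0,"az":0,"gripper":0.6},{"dx":0,"dy":0,"dz":0,"ax":0,"ay":0,"az":0,"gripper":0.6}])

```text
clock: 28.48
eef_pos: [615.1, 104.8, 100.9]
tool_rot: [-3.141, -0.0, 3.139]
force: [-0.2, -0.8, 0.4]
width: 51.2
gripper_force: 0.0
```

Run:
```python
from look import *
m,s=snap("wrist","w10");print(s["eef_pos"],s["tool_rot"],s["width"],np.round(s["qpos"],2))
c=m["color"].astype(int);cv2.imwrite("pics/w10c.png",cv2.resize(m["color"][100:380,180:380,::-1],(400,560)))
k=np.zeros((420,560),bool);k[100:380,240:330]=c.min(2)[100:380,240:330]>80
for b,q,ct in blobs(k,30): 
    a=np.argwhere(b);W=wonz(m,a[:,1],a[:,0],8)[:,:2];print("forc",q,W.min(0),W.max(0),cv2.minAreaRect(W.astype(np.float32)))
```

```text
[615.1 104.8 100.9] [-3.1 -0.   3.1] 51.174664319712285 [-0.2  0.7 -0.1  1.7  0.1  0.7  1.3]
forc [271 129  24 122 691] [551.7  97.1] [649.7 115.4] ((600.678466796875, 105.9889907836914), (97.93201446533203, 18.292818069458008), 0.6238332986831665)
forc [277 253   7  22  40] [652.4 101.7] [672.3 106.7] ((662.3912963867188, 103.90714263916016), (20.099769592285156, 2.1700856685638428), 11.769159317016602)
forc [ 240  321   70   36 1073] [722.5  65.3] [767.9 132.4] ((743.95068359375, 99.16658020019531), (67.4590072631836, 44.84394836425781), 87.43147277832031)
```

View pics/w10c.png

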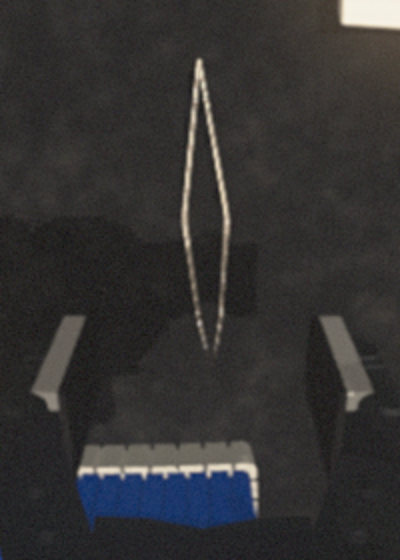

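Run:
```python
from look import *
m=load("pics/w10.npz")
for n,u,v,z in(("e1",279.7,129.5,6),("e2",286,277,6),("vL",271,208.5,6),("vR",294,210,6)): print(n,wonz(m,u,v,z)[0],wonz(m,u,v,12)[0])
```

```text
e1 [552.2 104.1   6. ] [551.9 104.1  12. ]
e2 [676.3 109.3   6. ] [673.  109.2  12. ]
vL [614.5  97.1   6. ] [612.7  97.3  12. ]
vR [615.8 115.4   6. ] [613.9 115.1  12. ]
```

Call:
step_arm(plan=[{"dx":0.0013,"dy":0.005,"dz":0,"ax":0,"ay":0,"az":-0.0223,"gripper":0.6},{"dx":0,"dy":0,"dz":0.1,"ax":0,"ay":0,"az":0,"gripper":0.6},{"dx":0,"dy":0,"dz":0.1,"ax":0,"ay":0,"az":0,"gripper":0.6},{"dx":0,"dy":0,"dz":0.1,"ax":0,"ay":0,"az":0,"gripper":0.6},{"dx":0,"dy":0,"dz":0.04,"ax":0,"ay":0,"az":0,"gripper":0.6},{"dx":0,"dy":0,"dz":0.0197,"ax":0,"ay":0,"az":0,"gripper":0.6},{"dx":0,"dy":0,"dz":0,"ax":0,"ay":0,"az":0,"gripper":0.6},{"dx":0,"dy":0,"dz":0,"ax":0,"ay":0,"az":0,"gripper":0.6},{"dx":0,"dy":0,"dz":0,"ax":0,"ay":0,"az":0,"gripper":0.6},{"dx":0,"dy":0,"dz":0,"ax":0,"ay":0,"az":0,"gripper":0.35},{"dx":0,"dy":0,"dz":0,"ax":0,"ay":0,"az":0,"gripper":0.2},{"dx":0,"dy":0,"dz":0,"ax":0,"ay":0,"az":0,"gripper":0},{"dx":0,"dy":0,"dz":0,"ax":0,"ay":0,"az":0,"gripper":0},{"dx":0,"dy":0,"dz":0,"ax":0,"ay":0,"az":0,"gripper":0},{"dx":0,"dy":0,"dz":0,"ax":0,"ay":0,"az":0,"gripper":0}])

```text
clock: 30.4
eef_pos: [614.9, 106.2, -6.8]
tool_rot: [3.141, 0.0, -3.108]
force: [-1.0, 0.4, 4.9]
width: 14.8
gripper_force: 58.8
```

Call:
step_arm(plan=[{"dx":0,"dy":0,"dz":-0.07,"ax":0,"ay":0,"az":0,"gripper":0},{"dx":0,"dy":0,"dz":-0.1,"ax":0,"ay":0,"az":0,"gripper":0},{"dx":0,"dy":0,"dz":0,"ax":0,"ay":0,"az":0,"gripper":0},{"dx":0,"dy":0,"dz":0,"ax":0,"ay":0,"az":0,"gripper":0},{"dx":0,"dy":0,"dz":0,"ax":0,"ay":0,"az":0,"gripper":0},{"dx":0,"dy":0,"dz":0,"ax":0,"ay":0,"az":0,"gripper":0}])

```text
clock: 31.15
eef_pos: [614.1, 106.1, 43.2]
tool_rot: [-3.141, -0.002, -3.108]
force: [-0.9, -0.3, -0.0]
width: 15.1
gripper_force: 58.8
```

Run:
```python
from look import *
m,s=snap("wrist","w11");print(s["eef_pos"],s["tool_rot"],s["width"])
si,_=snap("side","s11")
o=np.zeros((560,800,3),np.uint8);o[:,:400]=cv2.resize(m["color"][140:420,180:380,::-1],(400,560));o[:400,400:]=cv2.resize(si["color"][130:330,230:430,::-1],(400,400));cv2.imwrite("pics/c11.png",o)
```

```text
[614.1 106.1  43.2] [-3.1 -0.  -3.1] 15.116448991611884
```

View pics/c11.png

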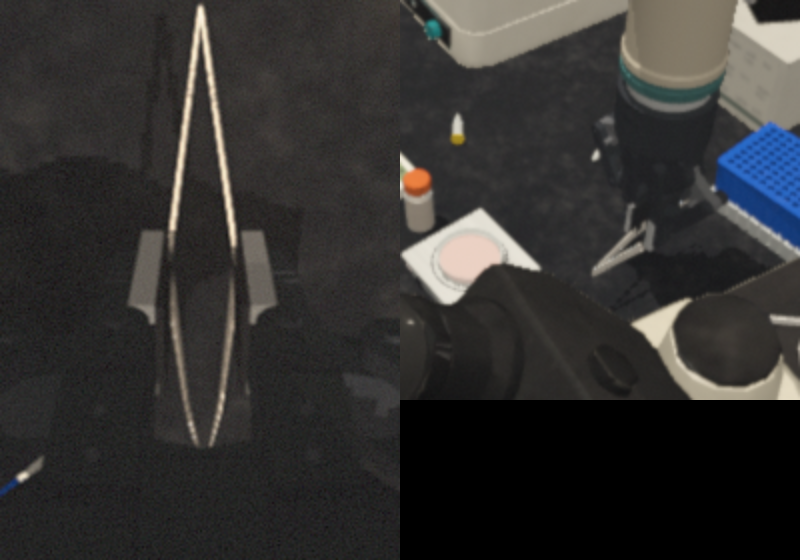

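Call:
step_arm(plan=[{"dx":0,"dy":0,"dz":0,"ax":0,"ay":0,"az":0.029,"gripper":0},{"dx":0.081,"dy":0.0023,"dz":0,"ax":0,"ay":0,"az":0,"gripper":0},{"dx":0.081,"dy":0.0023,"dz":0,"ax":0,"ay":0,"az":0,"gripper":0},{"dx":0.081,"dy":0.0023,"dz":0,"ax":0,"ay":0,"az":0,"gripper":0},{"dx":0.081,"dy":0.0023,"dz":0,"ax":0,"ay":0,"az":0,"gripper":0},{"dx":0.081,"dy":0.0023,"dz":0,"ax":0,"ay":0,"az":0,"gripper":0},{"dx":0,"dy":0,"dz":0,"ax":0,"ay":0,"az":0,"gripper":0},{"dx":0,"dy":0,"dz":0,"ax":0,"ay":0,"az":0,"gripper":0},{"dx":0,"dy":0,"dz":0,"ax":0,"ay":0,"az":0,"gripper":0},{"dx":0,"dy":0,"dz":0,"ax":0,"ay":0,"az":0,"gripper":0},{"dx":0,"dy":0,"dz":0,"ax":0,"ay":0,"az":0,"gripper":0},{"dx":0,"dy":0,"dz":0,"ax":0,"ay":0,"az":0,"gripper":0}])

```text
clock: 32.75
eef_pos: [493.4, 111.2, 43.9]
tool_rot: [3.142, -0.0, 3.129]
force: [0.1, 0.1, 1.1]
width: 15.2
gripper_force: 58.8
```

Run:
```python
from look import *
m,s=snap("wrist","w12");print(s["eef_pos"],s["tool_rot"],s["width"])
# stage right edge in wrist image (world +y is image right): white blob
k=m["color"].min(2)>110;k[:,:290]=0
for b,q,ct in blobs(k,1500): 
    a=np.argwhere(b);W=wonz(m,a[:,1],a[:,0],22)[:,:2];print(q,ct,W.min(0),W.max(0))
for n,u,v in(("e1",280,142.5),("e2",282.3,362.5)): print(n,wonz(m,u,v,50+6)[0])
```

```text
[493.4 111.2  43.9] [ 3.1 -0.   3.1] 15.196348577684077
[ 290   66  147   42 3522] [362.6  85.3] [392.4 117.1] [411.6 200.3]
[  348   166   143   141 16661] [416.  234.1] [446.1 153.5] [538.2 244.6]
e1 [430.5 111.6  56. ]
e2 [553.3 111.4  56. ]
```

Call:
step_arm(plan=[{"dx":0,"dy":-0.002,"dz":0.06,"ax":0,"ay":0,"az":0,"gripper":0},{"dx":0,"dy":0,"dz":0.06,"ax":0,"ay":0,"az":0,"gripper":0},{"dx":0,"dy":0,"dz":0.035,"ax":0,"ay":0,"az":0,"gripper":0},{"dx":0,"dy":0,"dz":0.012,"ax":0,"ay":0,"az":0,"gripper":0},{"dx":0,"dy":0,"dz":0,"ax":0,"ay":0,"az":0,"gripper":0},{"dx":0,"dy":0,"dz":0,"ax":0,"ay":0,"az":0,"gripper":0},{"dx":0,"dy":0,"dz":0,"ax":0,"ay":0,"az":0,"gripper":0},{"dx":0,"dy":0,"dz":0,"ax":0,"ay":0,"az":0,"gripper":0}])

```text
clock: 33.8
eef_pos: [493.5, 110.6, -5.9]
tool_rot: [3.141, 0.001, 3.129]
force: [-0.6, 0.0, 0.5]
width: 15.2
gripper_force: 58.8
```

Call:
step_arm(plan=[{"dx":0,"dy":0,"dz":0.003,"ax":0,"ay":0,"az":0,"gripper":0},{"dx":0,"dy":0,"dz":0,"ax":0,"ay":0,"az":0,"gripper":0},{"dx":0,"dy":0,"dz":0,"ax":0,"ay":0,"az":0,"gripper":0.3},{"dx":0,"dy":0,"dz":0,"ax":0,"ay":0,"az":0,"gripper":0.3},{"dx":0,"dy":0,"dz":0,"ax":0,"ay":0,"az":0,"gripper":0.3},{"dx":0,"dy":0,"dz":-0.04,"ax":0,"ay":0,"az":0,"gripper":0.3},{"dx":0,"dy":0,"dz":-0.08,"ax":0,"ay":0,"az":0,"gripper":0.3},{"dx":0,"dy":0,"dz":-0.12,"ax":0,"ay":0,"az":0,"gripper":0.3},{"dx":0,"dy":0,"dz":-0.12,"ax":0,"ay":0,"az":0,"gripper":0.3},{"dx":0,"dy":0,"dz":-0.12,"ax":0,"ay":0,"az":0,"gripper":0.3},{"dx":0,"dy":0,"dz":-0.12,"ax":0,"ay":0,"az":0,"gripper":0.3},{"dx":0,"dy":0,"dz":-0.12,"ax":0,"ay":0,"az":0,"gripper":0.3},{"dx":0,"dy":0,"dz":0,"ax":0,"ay":0,"az":0,"gripper":0.3},{"dx":0,"dy":0,"dz":0,"ax":0,"ay":0,"az":0,"gripper":0.3},{"dx":0,"dy":0,"dz":0,"ax":0,"ay":0,"az":0,"gripper":0.3},{"dx":0,"dy":0,"dz":0,"ax":0,"ay":0,"az":0,"gripper":0.3},{"dx":0,"dy":0,"dz":0,"ax":0,"ay":0,"az":0,"gripper":0.3}])

```text
clock: 35.92
eef_pos: [493.0, 110.5, 208.4]
tool_rot: [-3.141, -0.001, 3.129]
force: [0.3, -0.3, -0.6]
width: 25.4
gripper_force: 0.0
```

Run:
```python
from look import *
m,s=snap("wrist","w13");print(s["eef_pos"],s["tool_rot"],s["width"])
c=m["color"].astype(int);k=np.zeros((420,560),bool);k[120:340,255:320]=c.min(2)[120:340,255:320]>85
for b,q,ct in blobs(k,15):
    a=np.argwhere(b);W=wonz(m,a[:,1],a[:,0],8)[:,:2];print("forc",q,W.min(0),W.max(0),cv2.minAreaRect(W.astype(np.float32)))
k=c.min(2)>110;k[:,:290]=0
for b,q,ct in blobs(k,1500):
    a=np.argwhere(b);W=wonz(m,a[:,1],a[:,0],22)[:,:2];print(q,ct,W.min(0),W.max(0),cv2.minAreaRect(W.astype(np.float32)))
```

```text
[493.  110.5 208.4] [-3.1 -0.   3.1] 25.42109952905733
forc [272 125  18  80 400] [430.6 100.7] [519.  119.6] ((474.8216857910156, 110.24168395996094), (18.88566017150879, 88.38116455078125), 89.70619201660156)
forc [285 203   3   9  21] [517.9 114.9] [527.4 117.2] ((522.671630859375, 116.05384063720703), (2.2699296474456787, 9.456987380981445), 89.67304992675781)
forc [312 256   8  33 140] [584.3 146.9] [629.4 157.1] ((606.9111938476562, 151.98538208007812), (45.40299987792969, 8.474689483642578), 2.1488115787506104)
[ 300    0  191   43 4028] [391.6  13.9] [271.5 132.2] [318.7 359.9] ((297.0110778808594, 245.47225952148438), (46.691680908203125, 227.6468963623047), 1.7049261331558228)
[ 321  142   83   82 6424] [361.1 182.6] [447.6 154.2] [538.9 245.1] ((493.0517883300781, 199.7191162109375), (90.84558868408203, 90.62952423095703), 89.22001647949219)
[ 451  159   48   49 1681] [473.4 182. ] [461.5 308.7] [520.6 380. ] ((491.0071105957031, 344.22747802734375), (71.38583374023438, 58.89989471435547), 89.60367584228516)
[ 484  291   76  129 5218] [533.5 356.3] [652.1 422.9] [1079.5  804.3] ((861.8829956054688, 597.17626953125), (528.2105712890625, 171.35047912597656), 32.32193374633789)
```

View pics/w13.png

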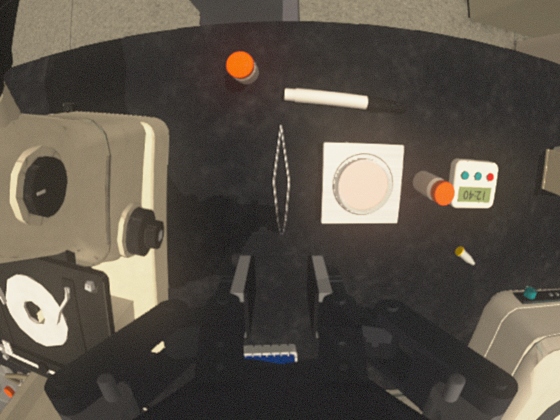

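```bash
python3 -c "
from cell import ctrl
print(ctrl.finish_job())"
```

```text
the job is handed in; nothing more can be done
None
```

I set out the sampling station as asked and handed the job in at about 36 s. In the last pictures the timer gap is about 74–75 mm and the forceps gap about 35 mm. The vial is within about 1 mm of mid-gap and the dish within about 1 mm of the stage's centre. I did not touch the marker or the microtubes.

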